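# Pull out the indexed foam tray and press two test instruments home

## Task

Lift the red spring knob, slide the foam tray out from under the clear hood to the next hole, the one with the green collar, and let the plunger snap in. Then press the orange multimeter and the blue pistol thermometer fully home in their matching foam cutouts, leaving the spool, the jar and the heat sink where they stand.

Things in the scene. Friction and masses are not known exactly. Their poses are not given: they have to be found in the camera images.
- tray (a joint): Slide of the foam tray, in m: 0 = stowed (first hole, far 70 mm of foam under the hood); grows as the tray is drawn along the fixture's -x, towards the robot. 0.080 = in the loading hole (green collar). A third hole, at 0.130, is not to be used; travel ends at 0.140. Free, it slides with some 2 N of friction; locked in a hole it has 1.5 mm play either way.
- plunger (a joint): Lift of the spring plunger, in m: 0 = pin fully down in a hole, 0.012 = pin just clear, resting on the bar, 0.018 = upper stop. The spring pulls down with 5 N at 0 and about 10 N when raised 15 mm. Raise it 14 mm or more to slide the tray; released within 1 mm of a hole it drops in by itself.
- knob (a point): Centre of the red plunger knob, an upright cylinder 32 mm across, 26 mm high (this point half-way up), on a thin stem on a ledge at the tray's right-hand (-y) front; moves with tray and plunger. When down this point is 71 mm above the table, 31 mm above the ledge; the foam, 46 mm above the table, begins 23 mm beside it on +y. Axes as the tray's.
- load_hole (a point): Mouth of the loading hole, with a green collar, in the fixture's steel index bar, 26 mm above the table. The holes are 13 mm wide, the pin 10 mm thick. When the tray is in this hole the knob stands right above this point. Axes are the fixture's: -x is the way the tray is drawn out, z up; yaw within 0.2 rad of the world's.
- meter_c (a point): Orange multimeter lying face up, 42 mm high; this point is the middle of its 125 mm length, half-way up. x points along it to the wide head with the screen, y across, z up. Grip part: x from -62.5 to 12.5 mm, 52 mm wide; head: x from 12.5 to 62.5 mm, 66 mm wide. 0.18 to 0.36 kg, centre of mass within 5 mm of this point. Good grasp: across the grip part at x = -6 mm.
- meter_seat (a point): Keyhole-shaped cutout for the multimeter: where point meter_c is when the multimeter is fully home, with the same axes. Moves with the tray, 47 mm above the table. Its ribs are in the two side walls at x = -6 mm.
- thermo_c (a point): Blue pistol-shaped infrared thermometer lying on its side, 42 mm high; this point is the centre of its straight blue barrel, half-way up. x runs along the barrel to the lens, z up. Barrel 120 mm long (x -60 to 60 mm), 40 mm wide. Black handle: x -50 to -14 mm, out to y = -75 mm; trigger up to x = -6 mm. 0.15 to 0.31 kg, centre of mass near x -6, y -9 mm. Good grasp: across the barrel at x = 12 mm.
- thermo_seat (a point): L-shaped cutout for the thermometer: where point thermo_c is when the thermometer is fully home, with the same axes. Moves with the tray, 47 mm above the table. Its ribs are in the two walls beside the barrel at x = 12 mm.
- fixture: Bench fixture, 350 x 300 mm aluminium base, carrying the tray with its dark foam insert and the clear hood (84 mm high, starting at x = 95 mm in this frame). Origin on the table right under the middle of the tray's length when it is in the loading hole; -x is the way out. Foam top 46 mm above the table.
- foam (a point): Middle of the foam's top on the tray, 46 mm above the table. Cutouts: yellow floors, 20 mm deep, 2 mm wider than the part all round; a part fully home stands 22 mm proud. Two springy foam ribs in each cutout's walls catch the part when some 4 mm in; pushing past takes about 10 to 15 N straight down, then about 5 N to the floor. It then stays down when let go.
- spool: Metal spool, 60 mm across, 50 mm high, a bystander standing; origin under its centre.
- flux_jar: Closed jar, 56 mm across, 60 mm high, a bystander; origin under its centre.
- heatsink: Finned aluminium heat sink of 60 x 50 x 28 mm, a bystander; origin under its centre.
Things that resemble listed ones, but are neither listed nor needed, are in the scene too. Of the things that look like the part that bears meter_c, take the one that is nearest to the robot's base at the start.

How it is judged (in metres and radians):
On the way, in this order (a step that is already met when the one before it is completed fails the run):
1. the plunger is pulled clear and the tray is on its way out (value of joint plunger above 0.009 m and value of joint tray between 0.02 and 0.076 m), for 0.1 s.
2. the tray is locked in the loading hole, the plunger snapped down (value of joint tray between 0.076 and 0.084 m and value of joint plunger below 0.003 m), for 0.2 s.
3. one of the two instruments is pressed home in its cutout (((horizontal distance between meter_c and meter_seat below 0.005 m and z of meter_c in the frame of meter_seat between -0.003 and 0.003 m and angle between meter_c's own z axis and vertical below 0.06 rad and angle between the x axis of meter_c and the x axis of meter_seat, either way round below 0.07 rad) or (horizontal distance between thermo_c and thermo_seat below 0.005 m and z of thermo_c in the frame of thermo_seat between -0.003 and 0.003 m and angle between thermo_c's own z axis and vertical below 0.06 rad and angle between the x axis of thermo_c and the x axis of thermo_seat, either way round below 0.07 rad))), for 0.2 s.
4. both instruments are pressed home (horizontal distance between meter_c and meter_seat below 0.005 m and z of meter_c in the frame of meter_seat between -0.003 and 0.003 m and angle between each of meter_c, thermo_c's own z axis and vertical below 0.06 rad and angle between the x axis of meter_c and the x axis of meter_seat, either way round below 0.07 rad and horizontal distance between thermo_c and thermo_seat below 0.005 m and z of thermo_c in the frame of thermo_seat between -0.003 and 0.003 m and angle between the x axis of thermo_c and the x axis of thermo_seat, either way round below 0.07 rad), for 0.2 s.
At the end, for the whole second after the job is handed in: The tray is locked in the green-collared loading hole (slide within 4 mm of 80 mm, plunger within 3 mm of fully down) and at rest; both instruments are fully home in their own cutouts: within 5 mm of centre, within 3 mm of full depth, level within 0.06 rad, in line within 0.07 rad (all of step 2 and all of step 4 and velocity of joint tray between -0.01 and 0.01 m/s); the robot touches nothing.
It fails at once if a bystander is disturbed: the spool, jar or heat sink moved more than 30 mm (distance of any of spool, flux_jar, heatsink from where it was at the start of the episode above 0.03 m).
It also fails if it takes over 72 s, if anything falls off the work surface, if the arm or the gripper's body presses on something with over 40 N, if the wrist force passes 120 N, or if a joint passes its speed limit or range.

## Robot

A 6-joint arm with a two-finger parallel gripper is mounted at the origin on the work surface. World frame = base frame: x ahead of the robot, y to its left, z up, the work surface at z = 0. Lengths are in m, angles in degrees, forces in N, time in s.
With the tool pointing down it reaches from about 0.25 to 0.725 m from the base axis. Payload 4 kg.
Tool frame: the origin (TCP) lies at the very end of the fingers, on their centre line; the grasp point (between the pads) lies 19 mm behind it; z points along the fingers, y is the direction in which the jaws open and shut (so a half turn about z gives the same grasp; the last joint's range is limited). The gripper opens to 85 mm and grips with 20 to 120 N. Pads are 22 mm wide; open, the fingers measure 114 mm over their backs; the gripper's body (76 mm by 85 mm) begins 54 mm behind the grasp point. The pads swing forward as they close: fully open they stand 13 mm farther back than shut.
Start: joints at [-76.719, 13.785, 0.286, 76.501, 0, 90], TCP at [0.115, -0.487, 0.231] pointing down, gripper open.
Joint ranges: [-155.79, 155.79], [-60.16, 107.12], [-62.33, 73.08], [-114, 123.19], [-81.49, 82.49], [-180, 180]. Speed limits (degrees/s): [159.86, 159.86, 180, 180, 180, 180].

## Interface

Orientations are given as [roll, pitch, yaw] about the fixed x, y, z axes, in that order (R = Rz(yaw) Ry(pitch) Rx(roll)).
In Python, from cell import readout, optics, workorder gives the robot as it stands.
- The arm moves only by the tool arm_command, never from a script. Its argument "steps" is a list of rows, each a list of 3 entries, a list of its own where there are three numbers: the opening in per cent of the stroke, from 0 (shut) to 100 (fully open), then the shift along the world's x, y, z in units of 30 mm (1.0 is 30 mm), then the turn about the world's z in units of 6 degrees (1.0 is 6 degrees). A call has 1 to 20 rows; each row is the pose to reach, as a shift and turn from the pose commanded when the call began; what a row does not reach only later rows make up. A row lasts 1/12 s, in which the tool goes at most 41.7 mm and 7.16 degrees, less where a joint would pass 70% of its speed; a pose out of reach is approached as far as the arm can. A call with a gripper value outside its range is refused whole. The fingers move at their own pace and stop on an object; "grip_force" is the grip in N (left out, the last holds). Time passes only in rows, so rows that repeat a pose let the fingers close. It gives the time, the measured TCP pose, the force and the opening at its end, in the units of the state.
- readout.sense(): the state, without advancing time (a new reading comes with each control period).
- optics.read_camera(name): name is "scene" or "top" or "wrist"; returns a dict with "color" (400x640x3 uint8, red, green, blue), "mtx" (3x3 intrinsics, pixels), "eye" and "orientation" of the camera in the world. Camera axes: x right, y down, z forward; pixel columns grow to the right and rows downward; lengths in m; the calibration is good to about 2 mm. The wrist camera is an equidistant fisheye: a pixel r from the principal point sees the ray r / f radians off the axis. A picture is of the moment at which its call begins. There is no depth.
- workorder.sign_off(): hands the job in, once; it reports no verdict.
The state is a dict: "time": time; "qpos": joint angles; "joint_vel": joint speeds; "joint_efforts": joint torques, N m; "position": TCP position; "eef_rot": TCP orientation; "wrist_force": force on the tool from outside, world axes, zero at the start; "wrist_torque": the same for the moment, N m; "grip_width": finger opening in m.
Only numpy, scipy, OpenCV 4.12 (cv2) and the standard library are available. Lean on these libraries where they do the work, as an engineer would, in place of code of your own. Each camera call takes 0.05 s, during which the arm holds its last target.

## Working session

There is one attempt and no reset: what is moved stays moved. The work goes in short steps, Python scripts to look and compute and a tool call to move; the robot and the scene stay as the last step left them, time stands still between calls to the robot, and variables do not carry over. Pictures are saved under pics/ and viewed, and the job is handed in when it is done.

Besides the shell and the picture viewer there is one more tool, called after "Request:" as a command line: name --argument value ..., lists and objects as JSON in quotes. arm_command: Moves the arm, as the interface text tells. Its arguments: {"type":"object","properties":{"steps":{"type":"array"},"grip_force":{"type":"number"}},"required":["steps"]}

```bash
ls; mkdir -p pics; python3 - <<'E'
from cell import readout, optics, workorder
import cv2
print(readout.sense())
for n in ["scene","top","wrist"]:
    c=optics.read_camera(n); cv2.imwrite(f"pics/{n}0.png",c["color"][:,:,::-1]); print(n,c["mtx"],c["eye"],c["orientation"])
E
```

```text
pics
{'time': 0.0, 'qpos': array([-7.67179312e+01,  1.38329725e+01,  2.13840360e-01,  7.65040289e+01,
        1.05109496e-03,  9.00003253e+01]), 'joint_vel': array([-0.01225454,  0.07913144, -0.01235317, -0.0481439 , -0.02491471,
        0.07946955]), 'joint_efforts': array([-2.36235428e-04, -3.72315466e+01,  2.52408689e+01,  1.70976348e-02,
       -7.03830619e-05, -6.53532652e-06]), 'position': array([ 0.11472916, -0.48599363,  0.23040709]), 'eef_rot': array([-1.79876839e+02, -1.05039320e-03,  1.32817412e+01]), 'wrist_force': array([0.42517699, 0.02423683, 0.47461802]), 'wrist_torque': array([-0.00856512, -0.01580057, -0.01713657]), 'grip_width': 0.08548665989825156}
scene [[493.07201651   0.         322.15955166]
 [  0.         493.07201651 203.20408559]
 [  0.           0.           1.        ]] [1.2580784  0.04812653 0.92765018] [-141.50863047    0.95266135   96.23590146]
top [[445.75844578   0.         321.23460623]
 [  0.         445.75844578 206.61041752]
 [  0.           0.           1.        ]] [ 0.42640331 -0.04305063  1.25164473] [-172.67848443   -0.54915205  -90.29584461]
wrist [[309.70691629   0.         312.08481033]
 [  0.         309.70691629 196.55942637]
 [  0.           0.           1.        ]] [ 0.18250486 -0.47019064  0.37382341] [ 1.63790769e+02  8.78261606e-02 -7.67670687e+01]
```

View pics/top0.png

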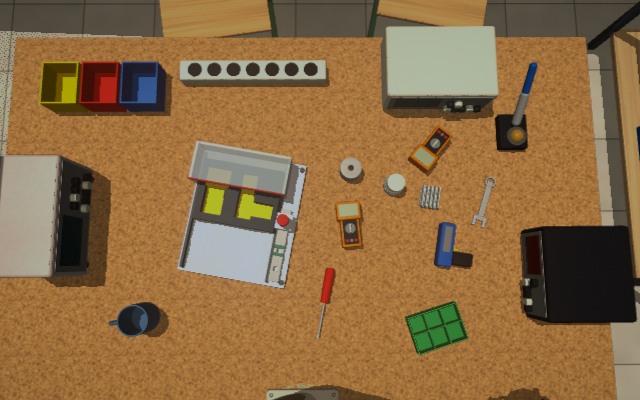

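View pics/scene0.png

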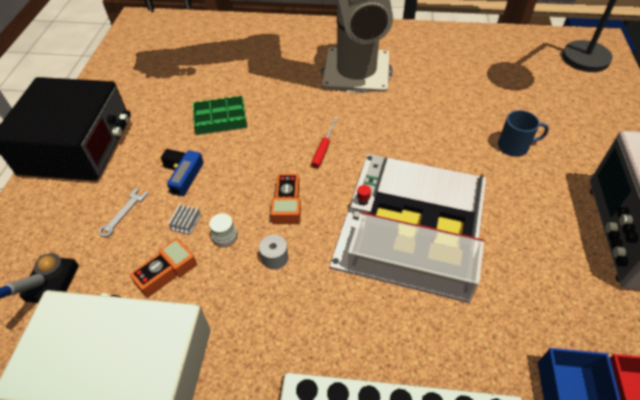

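View pics/wrist0.png

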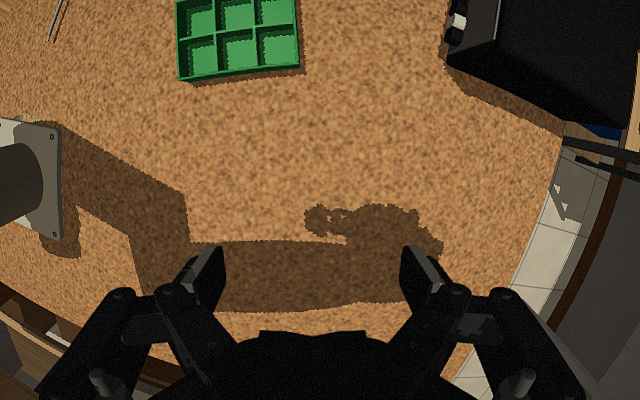

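The top view shows the fixture (240,215) with the red knob at (283,221). There are two orange meters, at (348,225) and (430,150), and a blue thermometer at (447,245). The red screwdriver (328,280) and the red bin (100,85) could pass for the knob. I'll take close crops.

```bash
cat > h.py <<'E'
from cell import readout, optics, workorder
import cv2, numpy as np
from scipy.spatial.transform import Rotation as R
def cam(n): return optics.read_camera(n)
def ray(c,p,fish=False):
    p=np.atleast_2d(p).astype(float); K=c["mtx"]
    x=(p[:,0]-K[0,2])/K[0,0]; y=(p[:,1]-K[1,2])/K[1,1]
    if fish:
        r=np.hypot(x,y); s=np.where(r>1e-9,np.sin(r)/np.maximum(r,1e-9),1); d=np.c_[x*s,y*s,np.cos(r)]
    else: d=np.c_[x,y,np.ones(len(x))]
    return d@R.from_euler('xyz',c["orientation"],degrees=True).as_matrix().T
def onz(c,p,z,fish=False):
    d=ray(c,p,fish); e=np.array(c["eye"]); return e+d*((z-e[2])/d[:,2])[:,None]
def proj(c,P,fish=False):
    P=np.atleast_2d(P); q=(P-c["eye"])@R.from_euler('xyz',c["orientation"],degrees=True).as_matrix(); K=c["mtx"]
    if fish:
        th=np.arctan2(np.hypot(q[:,0],q[:,1]),q[:,2]); n=np.hypot(q[:,0],q[:,1]); m=q[:,:2]/n[:,None]*th[:,None]
    else: m=q[:,:2]/q[:,2:]
    return m*[K[0,0],K[1,1]]+K[:2,2]
def tri(c1,p1,c2,p2):
    a=ray(c1,p1)[0]; b=ray(c2,p2)[0]; a/=np.linalg.norm(a); b/=np.linalg.norm(b)
    s=np.linalg.lstsq(np.c_[a,-b],np.array(c2["eye"])-c1["eye"],rcond=None)[0]
    A=c1["eye"]+a*s[0];B=c2["eye"]+b*s[1]; return (A+B)/2,np.linalg.norm(A-B)
def hsv(c): return cv2.cvtColor(c["color"],cv2.COLOR_RGB2HSV)
def crop(c,x0,y0,x1,y1,s,name):
    im=cv2.resize(c["color"][y0:y1,x0:x1,::-1],None,fx=s,fy=s,interpolation=cv2.INTER_CUBIC); cv2.imwrite("pics/"+name,im)
E
python3 - <<'E'
from h import *
c=cam("top"); crop(c,175,135,315,295,3.7,"t1.png"); crop(c,325,120,485,280,3.7,"t2.png")
c=cam("scene"); crop(c,325,145,495,305,4,"s1.png")
E
```

```text
(no output)
```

View pics/t1.png

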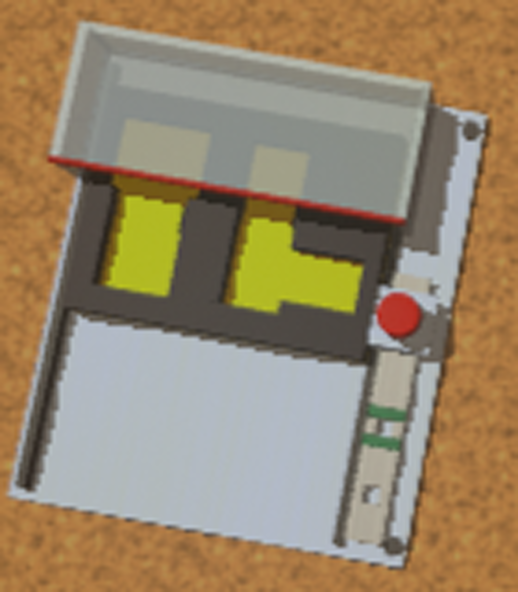

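View pics/t2.png

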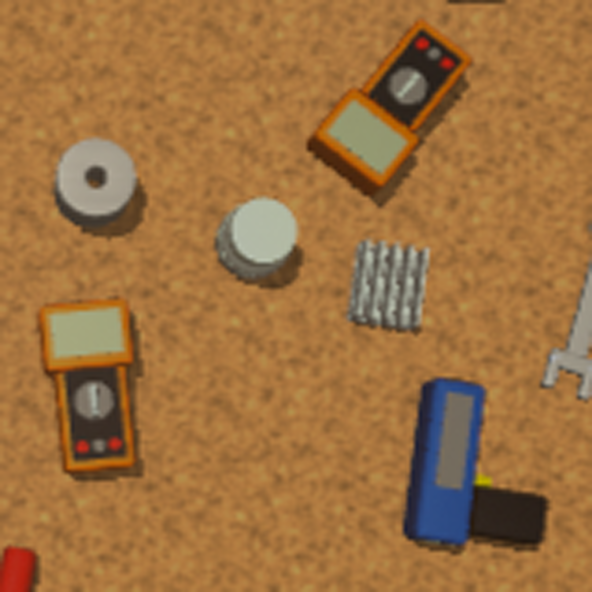

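View pics/s1.png

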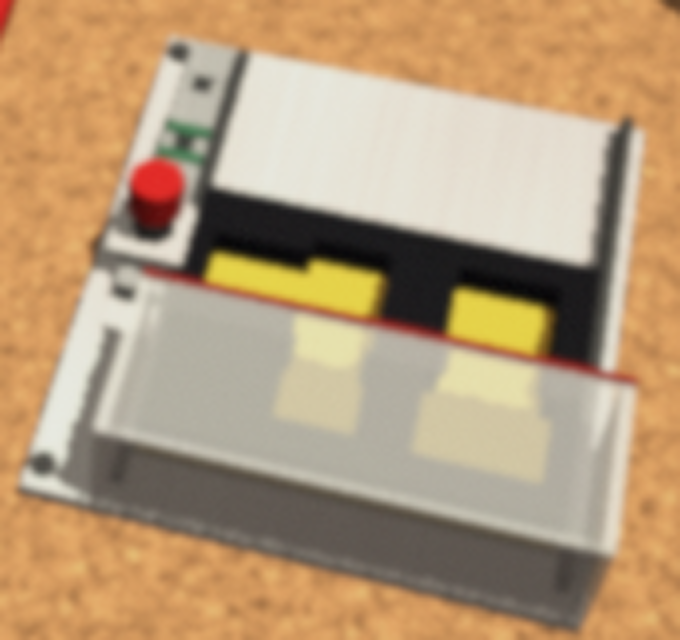

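Crops: knob at top-image (283,221). Meter candidates are (348,225), which is nearest the base, and (430,150), which is farther and so the look-alike. The thermometer at (447,245) has its handle towards -y. Knob candidates are the round cap on the stem at (283,221), the screwdriver (328,280) and the red bin; I choose the cap on the ledge. Next I'll measure.

```bash
cat > m.py <<'E'
from h import *
t=cam("top"); s=cam("scene"); ht=hsv(t); hs=hsv(s)
def blobs(m,a=15):
    n,l,st,ce=cv2.connectedComponentsWithStats(m.astype(np.uint8)); return [(l==i,ce[i],st[i,4]) for i in range(1,n) if st[i,4]>=a]
red=lambda h:((h[...,0]<6)|(h[...,0]>174))&(h[...,1]>170)&(h[...,2]>80)
def near(bl,p): return min(bl,key=lambda b:np.hypot(*(b[1]-p)))
kt=near(blobs(red(ht)),(283,221)); ks=near(blobs(red(hs)),(364,193))
print("knob px",kt[1:],ks[1:]); print("knob tri",tri(t,kt[1],s,ks[1]), "top-face plane z=.084", onz(t,kt[1],.082))
gr=lambda h:(h[...,0]>55)&(h[...,0]<85)&(h[...,1]>90)&(h[...,2]>40)
g=[b for b in blobs(gr(ht),5) if 260<b[1][0]<300 and 220<b[1][1]<260]; print("green",[(b[1],b[2]) for b in g])
m=sum(b[0] for b in g); y,x=np.nonzero(m); print("hole center bbox/mean",onz(t,[[(x.min()+x.max())/2,(y.min()+y.max())/2],[x.mean(),y.mean()]],.026))
E
cat > m2.py <<'E'
from m import *
ye=lambda h:(h[...,0]>24)&(h[...,0]<34)&(h[...,1]>180)&(h[...,2]>120)
for b in blobs(ye(ht),40): print("yellow",b[1:])
orn=lambda h:(h[...,0]>=6)&(h[...,0]<14)&(h[...,1]>200)&(h[...,2]>110)
for b in blobs(orn(ht),40): print("orange",b[1:])
bl=lambda h:(h[...,0]>105)&(h[...,0]<125)&(h[...,1]>130)&(h[...,2]>50)
for b in blobs(bl(ht),60): print("blue",b[1:])
E
python3 m2.py
```

```text
knob px (array([282.40425532, 219.86170213]), np.int32(94)) (array([363.87234043, 192.23404255]), np.int32(141))
knob tri (array([0.54278164, 0.04920511, 0.07183149]), np.float64(0.0020327539922598867)) top-face plane z=.084 [[0.54185202 0.0474026  0.082     ]]
green [(array([278.85714286, 246.35714286]), np.int32(14)), (array([277.33333333, 254.13333333]), np.int32(15))]
hole center bbox/mean [[0.46462197 0.06328067 0.026     ]
 [0.46358789 0.06308478 0.026     ]]
yellow (array([64.53119093, 86.5973535 ]), np.int32(529))
yellow (array([213.69586375, 200.92457421]), np.int32(411))
yellow (array([252.49384886, 208.14059754]), np.int32(569))
blue (array([142.17228464,  86.64169788]), np.int32(801))
blue (array([529.14691943,  77.90521327]), np.int32(211))
blue (array([445.26849315, 248.19726027]), np.int32(365))
```

Request:
arm_command --steps '[[100,[14.2,17.8,-1.0],-4.0],[100,[14.2,17.8,-1.0],-4.0],[100,[14.2,17.8,-1.0],-4.0],[100,[14.2,17.8,-1.0],-4.0],[100,[14.2,17.8,-1.0],-4.0],[100,[14.2,17.8,-1.0],-4.0],[100,[14.2,17.8,-1.0],-4.0],[100,[14.2,17.8,-1.0],-4.0],[100,[14.2,17.8,-1.0],-4.0],[100,[14.2,17.8,-1.0],-4.0],[100,[14.2,17.8,-1.0],-4.0],[100,[14.2,17.8,-1.0],-4.0],[100,[14.2,17.8,-1.0],-4.0],[100,[14.2,17.8,-1.0],-4.0],[100,[14.2,17.8,-1.0],-4.0],[100,[14.2,17.8,-1.0],-4.0],[100,[14.2,17.8,-1.0],-4.0],[80,[14.2,17.8,-1.0],-4.0],[80,[14.2,17.8,-1.0],-4.0],[80,[14.2,17.8,-1.0],-4.0]]' --grip_force 60

```text
time: 2.02
position: [0.523, -0.0573, 0.2016]
eef_rot: [-178.1, 0.1, -7.3]
wrist_force: [0.5, 0.3, 0.2]
grip_width: 0.0681
```

```bash
python3 - <<'E'
from h import *
s=readout.sense(); print(s["time"],s["position"],s["eef_rot"],s["grip_width"],s["wrist_force"],s["qpos"])
c=cam("wrist"); cv2.imwrite("pics/w1.png",c["color"][:,:,::-1]); print(c["eye"],c["orientation"])
E
```

```text
2.0167 [ 0.5230202  -0.05730848  0.20158096] [-1.78125302e+02  7.83841488e-02 -7.27859076e+00] 0.06806330143202648 [0.51186999 0.25194311 0.18898273] [ -7.3342914   17.62385537   0.96663365  73.42298555   1.87462103
 179.94426958]
[ 0.59165782 -0.07115035  0.34470536] [163.71437616   1.86545817 -97.32924401]
```

View pics/w1.png

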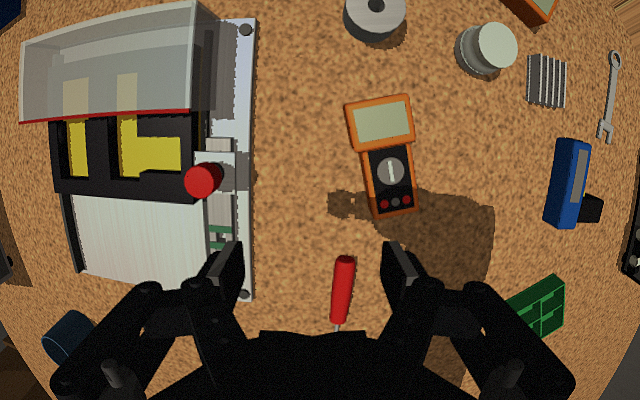

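The wrist view shows the knob at (203,181), the near meter at (385,150) and the thermometer at (570,185). Joint 6 stopped at 180°, so I'll turn the other way and grip the knob with the jaws along the fixture's x. First the fixture yaw, from the red edge of the hood.

```bash
python3 - <<'E'
from h import *
t=cam("top"); h=hsv(t); crop(t,175,135,315,295,3.7,"t3.png")
m=((h[...,0]<8)|(h[...,0]>172))&(h[...,1]>110); y,x=np.nonzero(m); k=(x>185)&(x<288)&(y>165)&(y<205)&(y<173+0.17*(x-185)+10)
P=onz(t,np.c_[x[k],y[k]],.084); v=cv2.fitLine(P[:,:2].astype(np.float32),cv2.DIST_HUBER,0,.01,.01).ravel(); print("top",k.sum(),v,np.degrees(np.arctan2(-v[0],v[1])))
w=cam("wrist"); h=hsv(w)
m=((h[...,0]<8)|(h[...,0]>172))&(h[...,1]>110); y,x=np.nonzero(m); k=(x>18)&(x<192)&(y>100)&(y<128)
P=onz(w,np.c_[x[k],y[k]],.084,True); v=cv2.fitLine(P[:,:2].astype(np.float32),cv2.DIST_HUBER,0,.01,.01).ravel(); print("wrist",k.sum(),v,np.degrees(np.arctan2(-v[0],v[1])))
m=((h[...,0]<6)|(h[...,0]>174))&(h[...,1]>150); n,l,st,ce=cv2.connectedComponentsWithStats(m.astype(np.uint8))
i=l[181,203]; print(ce[i],st[i],onz(w,ce[i],.071,True))
print(proj(w,[.542,.048,.071],True))
E
```

```text
top 198 [0.18231909 0.9832394  0.6315429  0.16766633] -10.5048685
wrist 729 [0.1826836  0.98317176 0.6287259  0.15215704] -10.526111
[202.10707457 179.81739962] [ 184  162   39   37 1046] [[0.54236381 0.0505543  0.071     ]]
[[204.55577599 179.8394721 ]]
```

Request:
arm_command --steps '[[70,[0.05,0.07,0],15],[70,[0.05,0.07,0],15],[70,[0.05,0.07,0],15],[70,[0.05,0.07,0],15],[70,[0.05,0.07,0],15],[70,[0.05,0.07,0],15],[70,[0.05,0.07,-1],15],[70,[0.05,0.07,-2],15],[70,[0.05,0.07,-2],15],[70,[0.05,0.07,-2],15],[70,[0.05,0.07,-2],15],[70,[0.05,0.07,-2],15],[70,[0.05,0.07,-2],15],[70,[0.05,0.07,-2],15],[70,[0.05,0.07,-2],15]]'

```text
time: 3.42
position: [0.5241, -0.0552, 0.142]
eef_rot: [-178.1, 0.1, 82.6]
wrist_force: [0.7, 0.3, -0.2]
grip_width: 0.0599
```

```bash
python3 - <<'E'
from h import *
s=readout.sense(); print(s["time"],s["position"],s["eef_rot"],s["grip_width"],s["wrist_force"],s["qpos"])
w=cam("wrist"); cv2.imwrite("pics/w2.png",w["color"][:,:,::-1]); h=hsv(w)
m=((h[...,0]<6)|(h[...,0]>174))&(h[...,1]>150); n,l,st,ce=cv2.connectedComponentsWithStats(m.astype(np.uint8))
for i in range(1,n):
    if st[i,4]>200: print(ce[i],st[i],onz(w,ce[i],.071,True))
print(proj(w,s["position"],True),proj(w,[.5425,.049,.071],True))
E
```

```text
3.4167 [ 0.52408691 -0.05519961  0.14198386] [-1.78133274e+02  5.94887288e-02  8.26077895e+01] 0.05991687296542102 [ 0.6616622   0.31774402 -0.19761865] [-6.00432945e+00  2.13980879e+01 -2.83057499e+00  6.76389562e+01
 -1.42342468e-02  9.13890822e+01]
[425.42280285  26.67458432] [421   0  10  55 421] [[0.61697993 0.06740182 0.071     ]]
[324.8388521   56.54139073] [ 301   33   48   49 1812] [[0.54291368 0.05034106 0.071     ]]
[171.94248234 219.04793138] [ 128  205   87   30 1982] [[ 0.40666863 -0.05177212  0.071     ]]
[[314.76466712 250.70423376]] [[324.4910031  58.4863731]]
```

View pics/w2.png

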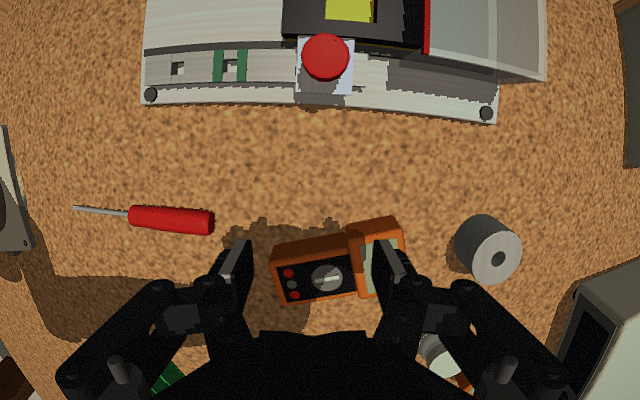

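Request:
arm_command --steps '[[70,[0.3,1.75,-0.9],-0.5],[70,[0.62,3.5,-0.9],-0.5],[70,[0.62,3.5,-0.9],-0.5],[70,[0.62,3.5,-0.9],-0.5],[70,[0.62,3.5,-0.9],-0.5],[70,[0.62,3.5,-0.9],-0.5]]'

```text
time: 3.97
position: [0.5429, 0.0497, 0.1148]
eef_rot: [-178.1, 0.1, 79.7]
wrist_force: [-0.8, 0.2, 0.1]
grip_width: 0.0596
```

```bash
python3 - <<'E'
from h import *
s=readout.sense(); print(s["time"],s["position"],s["eef_rot"],s["grip_width"],s["wrist_force"],s["qpos"])
w=cam("wrist"); cv2.imwrite("pics/w3.png",w["color"][:,:,::-1]); h=hsv(w)
m=((h[...,0]<6)|(h[...,0]>174))&(h[...,1]>150); n,l,st,ce=cv2.connectedComponentsWithStats(m.astype(np.uint8))
for i in range(1,n):
    if st[i,4]>200: print(ce[i],st[i],onz(w,ce[i],.071,True))
print(proj(w,s["position"],True),proj(w,[.5425,.049,.071],True))
E
```

```text
3.9667 [0.54286317 0.04969848 0.11475738] [-1.78116236e+02  8.68356970e-02  7.97144091e+01] 0.059558228132838974 [-0.81422073  0.19356637  0.11068317] [  5.00093262  24.60356071  -2.267877    64.96859634   0.41284329
 105.28132136]
[429.04313929 107.38045738] [ 419    0   18  218 1924] [[0.62436289 0.11005762 0.071     ]]
[316.12139738 222.7371179 ] [ 291  194   51   58 2290] [[0.54241644 0.0481839  0.071     ]]
[[314.74503148 250.57128364]] [[316.0274786  221.55604116]]
```

View pics/w3.png

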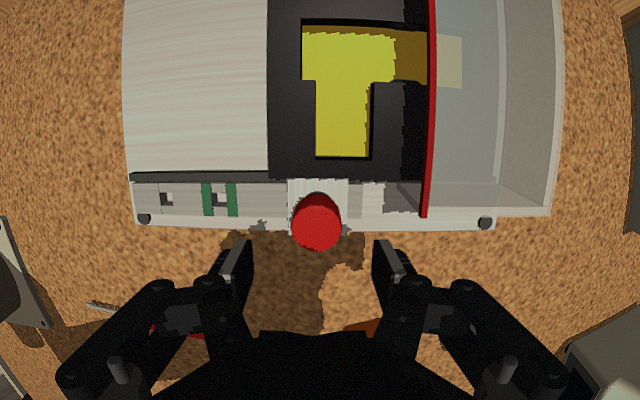

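The knob sits at (316,222), centred between the fingers at (240,275) and (385,275). Descend and grip.

Request:
arm_command --steps '[[70,[0,0,-0.8],0],[70,[0,0,-1.6],0],[70,[0,0,-2.0],0],[70,[0,0,-2.0],0],[0,[0,0,-2.0],0],[0,[0,0,-2.0],0],[0,[0,0,-2.0],0],[0,[0,0,-2.0],0],[0,[0,0,-2.0],0],[0,[0,0,-2.0],0],[0,[0,0,-2.0],0]]' --grip_force 80

```text
time: 4.93
position: [0.5444, 0.0493, 0.0565]
eef_rot: [-178.3, 0.1, 79.7]
wrist_force: [-0.6, -3.7, 7.2]
grip_width: 0.0301
```

Request:
arm_command --steps '[[0,[0,0,0.2],0],[0,[0,0,0.4],0],[0,[0,0,0.55],0],[0,[0,0,0.55],0],[0,[0,0,0.55],0]]'

```text
time: 5.35
position: [0.5425, 0.0497, 0.0704]
eef_rot: [-178.0, 0.1, 79.7]
wrist_force: [1.3, -2.5, -10.6]
grip_width: 0.0298
```

```bash
python3 - <<'E'
from h import *
s=readout.sense(); print(s["time"],s["position"],s["eef_rot"],s["grip_width"],s["wrist_force"],s["qpos"])
w=cam("wrist"); cv2.imwrite("pics/w4.png",w["color"][:,:,::-1])
E
```

```text
5.35 [0.54249539 0.04969519 0.07041132] [-1.78049668e+02  1.13044273e-01  7.97365040e+01] 0.02977264749676928 [  1.26640898  -2.53793957 -10.58550292] [  5.00853219  27.08888896  -5.6264145   59.19595248   0.40463678
 105.26720284]
```

View pics/w4.png

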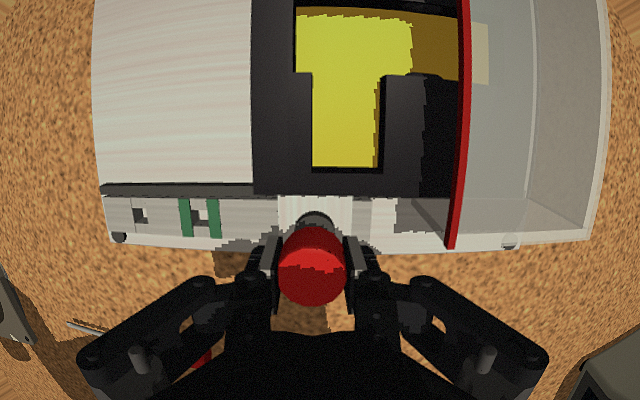

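Request:
arm_command --steps '[[0,[0,0,0.05],0],[0,[-0.33,0.06,0.05],0],[0,[-0.79,0.15,0.05],0],[0,[-1.31,0.24,0.05],0],[0,[-1.83,0.34,0.05],0],[0,[-2.3,0.43,0.05],0],[0,[-2.62,0.49,0.05],0],[0,[-2.62,0.49,0.05],0],[0,[-2.62,0.49,0.05],0]]'

```text
time: 6.15
position: [0.4626, 0.0645, 0.0722]
eef_rot: [-177.9, 0.1, 79.8]
wrist_force: [-2.1, -4.1, -10.5]
grip_width: 0.0298
```

```bash
python3 - <<'E'
from h import *
s=readout.sense(); print(s["time"],s["position"],s["eef_rot"],s["grip_width"],s["wrist_force"],s["qpos"])
w=cam("wrist"); cv2.imwrite("pics/w5.png",w["color"][:,:,::-1]); t=cam("top"); crop(t,175,135,315,295,3.7,"t5.png")
E
```

```text
6.15 [0.4625763  0.0644912  0.07217023] [-1.77935880e+02  1.36443434e-01  7.97681074e+01] 0.029798249899275417 [ -2.0874868   -4.05165275 -10.47761866] [  7.6103292   19.39831639 -17.60620321  55.00216535   0.50251291
 107.835879  ]
```

View pics/w5.png

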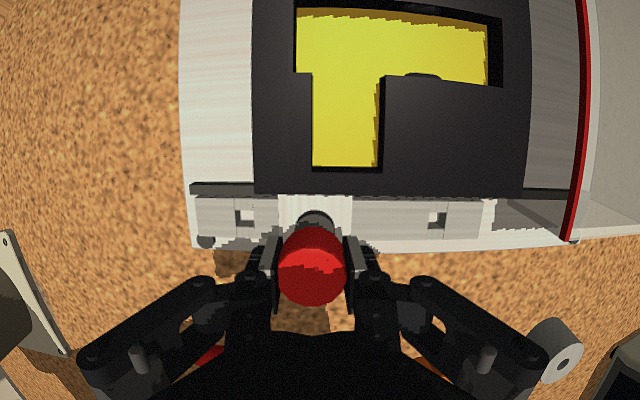

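View pics/t5.png

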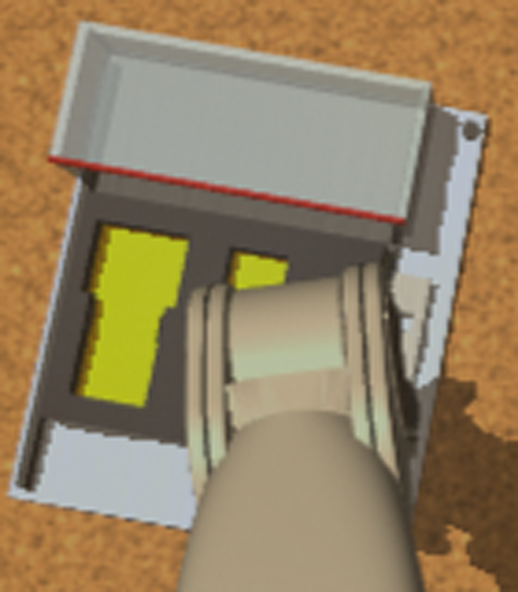

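Request:
arm_command --steps '[[0,[0.02,0,-0.1],0],[0,[0.02,0,-0.25],0],[0,[0.02,0,-0.25],0]]'

```text
time: 6.5
position: [0.4655, 0.064, 0.0646]
eef_rot: [-178.1, 0.1, 79.7]
wrist_force: [-2.9, -5.2, -8.1]
grip_width: 0.0296
```

The force falls as the plunger lowers and x shifted to the hole centre, so the pin is entering. I'll lower the rest and let go.

Request:
arm_command --steps '[[0,[0.05,0,-0.15],0],[0,[0.05,0,-0.28],0],[0,[0.05,0,-0.28],0],[60,[0.05,0,-0.28],0],[60,[0.05,0,-0.28],0],[60,[0.05,0,-0.28],0],[60,[0.05,0,0.5],0],[60,[0.05,0,1.5],0],[60,[0.05,0,2.7],0],[60,[0.05,0,3.5],0]]'

```text
time: 7.33
position: [0.4687, 0.0656, 0.1743]
eef_rot: [-178.4, -0.1, 79.8]
wrist_force: [0.4, 0.1, 1.4]
grip_width: 0.0511
```

```bash
python3 - <<'E'
from h import *
s=readout.sense(); print(s["time"],s["position"],s["eef_rot"],s["grip_width"],s["wrist_force"],s["qpos"])
w=cam("wrist"); cv2.imwrite("pics/w6.png",w["color"][:,:,::-1])
E
```

```text
7.3333 [0.46874256 0.06564802 0.1742837 ] [-1.78436809e+02 -1.25346290e-01  7.97752377e+01] 0.051058975434493725 [0.40732971 0.10304484 1.43409993] [  7.58938888  13.86237226  -8.35561574  69.23197035   0.59747125
 107.80488071]
```

View pics/w6.png

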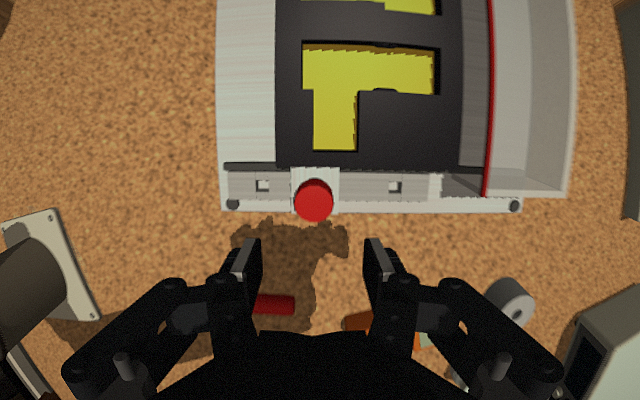

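Third hole is visible at (263,186) and the stowed hole at (395,187), with the knob at (314,200) between them: the pin is in the green-collared hole. Now I'll check the plunger height from two views and find the instruments roughly.

```bash
python3 - <<'E'
from m import *
crop(t,325,180,485,280,5,"t6.png")
print(onz(t,[[348.5,224],[348,207],[350,241],[445.5,245]],.042))
for n,h in (("t",ht),("s",hs)):
    for b in blobs(red(h)): print(n,b[1:])
E
```

```text
knob px (array([326.953125  , 285.19921875]), np.int32(256)) (array([371.8503937 , 167.63779528]), np.int32(127))
knob tri (array([ 0.36977685, -0.00229871, -0.02678629]), np.float64(0.13785650969536237)) top-face plane z=.084 [[ 0.37156838 -0.06877512  0.082     ]]
green []Traceback (most recent call last):
  File "<stdin>", line 1, in <module>
  File "m.py", line 11, in <module>
    m=sum(b[0] for b in g); y,x=np.nonzero(m); print("hole center bbox/mean",onz(t,[[(x.min()+x.max())/2,(y.min()+y.max())/2],[x.mean(),y.mean()]],.026))
                                ~~~~~~~~~~^^^
    return _wrapfunc(a, 'nonzero')
    return _wrapit(obj, method, *args, **kwds)
    result = getattr(arr, method)(*args, **kwds)
ValueError: Calling nonzero on 0d arrays is not allowed. Use np.atleast_1d(scalar).nonzero() instead.
```

```bash
python3 - <<'E'
from h import *
t=cam("top"); s=cam("scene"); crop(t,325,180,485,280,5,"t6.png")
print(onz(t,[[348.5,224],[348,207],[350,241],[445.5,245]],.042))
print(proj(s,[[.5428,.0492,.0718],[.5428-.0787,.0492+.0146,.0718],[.5428-.0787,.0492+.0146,.0838]]))
E
```

```text
[[ 0.53371809 -0.12947628  0.042     ]
 [ 0.580406   -0.1287119   0.042     ]
 [ 0.48746981 -0.13294589  0.042     ]
 [ 0.47542241 -0.39209929  0.042     ]]
[[363.41653981 192.26376389]
 [371.54149791 167.07927364]
 [371.85942309 163.58014733]]
```

View pics/t6.png

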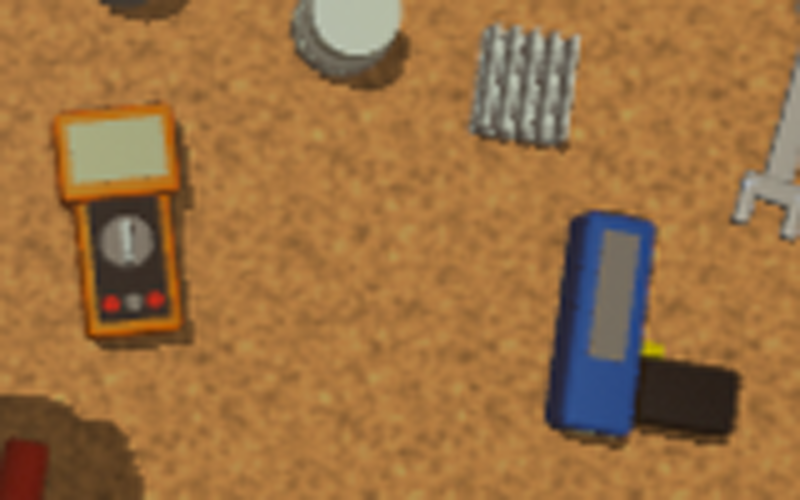

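The scene view puts the knob at (371.9,167.6); predicted for slide 80 mm and fully down is (371.5,167.1), so it is locked. Next I'll go above the near meter with the wrist flipped.

Request:
arm_command --steps '[[100,[1.95,-6.5,0],17.5],[100,[1.95,-6.5,0],17.5],[100,[1.95,-6.5,0],17.5],[100,[1.95,-6.5,0],17.5],[100,[1.95,-6.5,0],17.5],[100,[1.95,-6.5,0],17.5],[100,[1.95,-6.5,0],17.5],[100,[1.95,-6.5,0],17.5],[100,[1.95,-6.5,0],17.5],[100,[1.95,-6.5,0],17.5],[100,[1.95,-6.5,0],17.5],[100,[1.95,-6.5,0],17.5],[100,[1.95,-6.5,0],17.5],[100,[1.95,-6.5,0],17.5],[100,[1.95,-6.5,0],17.5],[100,[1.95,-6.5,0],17.5],[100,[1.95,-6.5,0],17.5]]'

```text
time: 9.0
position: [0.5244, -0.13, 0.1688]
eef_rot: [-178.2, -0.1, -175.4]
wrist_force: [0.1, 1.7, -1.3]
grip_width: 0.0856
```

```bash
python3 - <<'E'
from h import *
s=readout.sense(); print(s["time"],s["position"],s["eef_rot"],s["grip_width"],s["wrist_force"],s["qpos"])
w=cam("wrist"); cv2.imwrite("pics/w7.png",w["color"][:,:,::-1])
E
```

```text
9.0 [ 0.52436569 -0.12998314  0.16882131] [-1.78183521e+02 -7.35632727e-02 -1.75402549e+02] 0.08562597944608105 [ 0.06268362  1.70754315 -1.28571655] [-12.93681355  19.89493837  -0.82485285  68.80291944  -1.75421586
 -17.54273841]
```

View pics/w7.png

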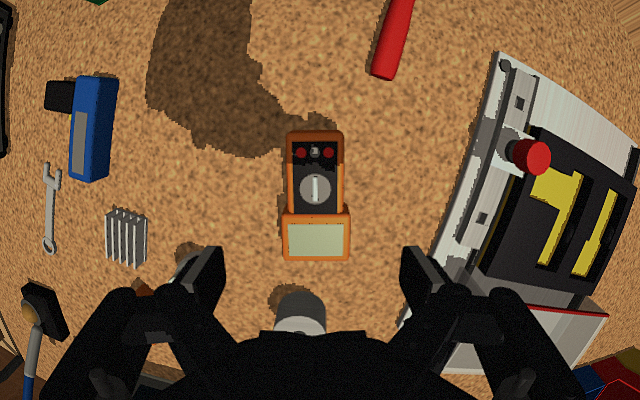

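```bash
python3 - <<'E'
from h import *
w=cam("wrist"); h=hsv(w); crop(w,260,115,380,275,4,"w7c.png")
np.save("w7.npy",w["color"])
for y in (140,150,165,180,195,205,220,235,250,258): print(y,[tuple(int(v) for v in h[y,x]) for x in range(278,356,6)])
E
```

```text
140 [(16, 149, 82), (15, 137, 97), (10, 209, 123), (9, 196, 104), (10, 212, 101), (11, 203, 99), (11, 213, 91), (11, 215, 96), (11, 199, 101), (11, 211, 99), (10, 211, 116), (13, 148, 133), (14, 142, 165)]
150 [(16, 137, 190), (16, 152, 89), (12, 212, 124), (4, 245, 79), (0, 196, 112), (150, 26, 20), (17, 39, 139), (120, 48, 16), (0, 215, 109), (1, 209, 112), (11, 230, 102), (13, 156, 124), (15, 143, 189)]
165 [(16, 141, 196), (15, 135, 102), (14, 195, 196), (8, 26, 40), (8, 43, 48), (10, 53, 43), (15, 34, 45), (54, 24, 54), (53, 255, 4), (8, 64, 16), (18, 168, 190), (14, 160, 132), (14, 148, 153)]
180 [(14, 141, 166), (13, 138, 107), (14, 195, 192), (15, 15, 35), (20, 38, 102), (18, 35, 132), (49, 17, 207), (20, 39, 137), (19, 40, 140), (16, 57, 49), (17, 175, 181), (14, 149, 130), (14, 146, 182)]
195 [(14, 145, 86), (16, 141, 101), (13, 204, 194), (20, 23, 34), (21, 38, 134), (20, 43, 132), (47, 19, 211), (21, 43, 136), (19, 41, 137), (0, 27, 48), (17, 175, 184), (16, 142, 145), (15, 143, 192)]
205 [(14, 135, 91), (16, 151, 101), (12, 203, 192), (30, 8, 34), (0, 20, 38), (15, 14, 3
[... 239 characters left out ...]
(16, 182, 192), (17, 182, 193), (17, 179, 191), (17, 178, 190), (11, 187, 143)]
235 [(17, 142, 106), (13, 205, 192), (37, 58, 172), (35, 58, 166), (34, 62, 170), (34, 56, 173), (33, 57, 173), (32, 57, 173), (33, 58, 177), (32, 57, 175), (34, 58, 180), (16, 195, 194), (14, 153, 155)]
250 [(15, 139, 176), (11, 216, 189), (37, 56, 172), (34, 56, 170), (34, 60, 167), (32, 57, 169), (34, 57, 175), (32, 56, 170), (33, 57, 173), (34, 57, 176), (33, 57, 173), (15, 198, 193), (15, 142, 172)]
258 [(15, 143, 191), (11, 195, 154), (13, 207, 190), (13, 207, 192), (13, 201, 192), (13, 200, 193), (13, 199, 192), (14, 203, 191), (15, 202, 191), (14, 194, 193), (14, 194, 193), (15, 200, 193), (15, 143, 191)]
```

View pics/w7c.png

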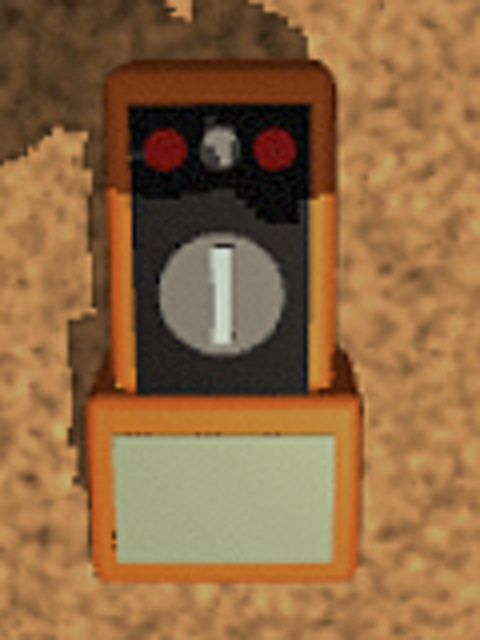

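```bash
cat > meter.py <<'E'
from h import *
w=cam("wrist")
h=cv2.cvtColor(w["color"],cv2.COLOR_RGB2HSV); m=(h[...,1]>168)&(h[...,0]<20)&(h[...,2]>60)
def edges(y,x0,x1):
    x=np.nonzero(m[y,x0:x1])[0]+x0; return x.min()-.5,x.max()+.5
def run(rows,x0,x1,z=.042):
    L=[];Rr=[]
    for y in rows:
        a,b=edges(y,x0,x1); L.append((a,y)); Rr.append((b,y))
    return onz(w,L,z,True),onz(w,Rr,z,True)
E
python3 - <<'E'
from meter import *
mids=[]
for rows in (range(166,206,2),range(222,250,2)):
    L,Rr=run(rows,276,356); wd=np.linalg.norm((L-Rr)[:,:2],axis=1); print("width",np.median(wd)); M=(L+Rr)/2; mids.append(M[:,:2])
    v=cv2.fitLine(L[:,:2].astype(np.float32),cv2.DIST_HUBER,0,.01,.01).ravel(); u=cv2.fitLine(Rr[:,:2].astype(np.float32),cv2.DIST_HUBER,0,.01,.01).ravel()
    print([np.degrees(np.arctan(q[1]/q[0])) for q in (v,u)])
M=np.vstack(mids); v=cv2.fitLine(M.astype(np.float32),cv2.DIST_HUBER,0,.01,.01).ravel(); print("axis",v,np.degrees(np.arctan(v[1]/v[0])))
col=m[210:275,316]; y=np.nonzero(col)[0]+210; print("far row",y.max(), "shoulder first", [yy for yy in range(200,222) if m[yy,316]][:3])
E1=onz(w,[[316,y.max()+.5]],.042,True)[0]; S=onz(w,[[316,[yy for yy in range(200,222) if m[yy,316]][0]-.5]],.042,True)[0]; print(E1,S)
d=v[:2]*np.sign(v[0]); e=v[2:]
s1=(E1[:2]-e)@d; print("centre from far end",e+d*(s1-.0625), "from shoulder(12.5)",e+d*((S[:2]-e)@d-.0125))
E
```

```text
width 0.05142900227051175
[np.float32(4.450428), np.float32(6.062263)]
width 0.06519528776648872
[np.float32(7.6559553), np.float32(4.462603)]
axis [ 0.99571234  0.0925037   0.5312258  -0.13111207] 5.3076596
far row 260 shoulder first [213, 214, 215]
[ 0.59647512 -0.1248312   0.042     ] [ 0.5465164  -0.12904944  0.042     ]
centre from far end [ 0.53426328 -0.13082988] from shoulder(12.5) [ 0.53412913 -0.13084234]
```

The crop shows the near meter clearly, head end at (315,260). The fit gives its centre at (0.5342,-0.1308), yaw about 5.2°, with far end and shoulder agreeing. Going down to grasp at x=-6 mm.

Request:
arm_command --steps '[[100,[0.13,-0.05,-1.2],0.1],[100,[0.13,-0.05,-2.4],0.1],[100,[0.13,-0.05,-3.6],0.1],[100,[0.13,-0.05,-4.4],0.1],[100,[0.13,-0.05,-4.82],0.1],[100,[0.13,-0.05,-4.82],0.1],[100,[0.13,-0.05,-4.82],0.1]]'

```text
time: 9.73
position: [0.5284, -0.1316, 0.0249]
eef_rot: [-178.2, -0.1, -174.7]
wrist_force: [0.2, 0.4, -0.7]
grip_width: 0.0852
```

```bash
python3 - <<'E'
from h import *
s=readout.sense(); print(s["time"],s["position"],s["eef_rot"],s["grip_width"],s["wrist_force"],s["qpos"])
w=cam("wrist"); cv2.imwrite("pics/w8.png",w["color"][:,:,::-1])
E
```

```text
9.7333 [ 0.52841554 -0.13161587  0.02490703] [-1.78161179e+02 -5.26105095e-02 -1.74701546e+02] 0.08522068383808389 [ 0.21920191  0.36494058 -0.66476491] [-13.00436045  28.47117209 -11.38503172  49.61609977  -1.76228667
 -18.31177478]
```

View pics/w8.png

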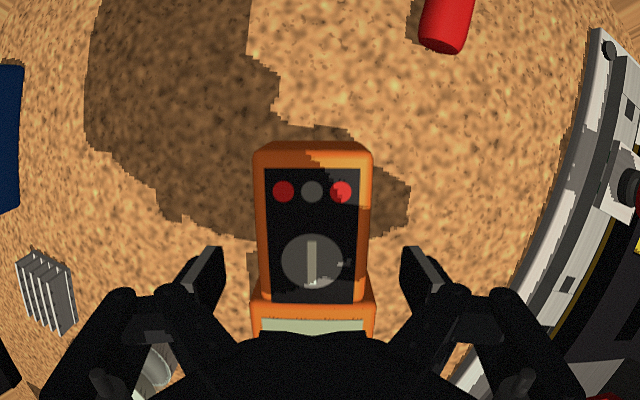

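The meter is centred between the fingers at (313,235). Close and lift.

Request:
arm_command --steps '[[100,[0,0,-0.06],0],[40,[0,0,-0.06],0],[40,[0,0,-0.06],0],[40,[0,0,-0.06],0],[40,[0,0,-0.06],0],[40,[0,0,-0.06],0],[40,[0,0,-0.06],0],[40,[0,0,-0.06],0]]' --grip_force 80

```text
time: 10.45
position: [0.53, -0.1319, 0.0254]
eef_rot: [-178.1, 0.2, -174.7]
wrist_force: [-1.4, -0.2, 5.8]
grip_width: 0.0499
```

Request:
arm_command --steps '[[40,[0,0,1],0],[40,[0,0,2],0],[40,[0,0,3],0],[40,[0,1,4],0],[40,[0,2,4.3],0],[40,[-0.4,3,4.3],-1],[40,[-0.8,4,4.3],-2],[40,[-1.2,5,4.3],-2.6],[40,[-1.4,5.5,4.3],-2.6],[40,[-1.4,5.5,4.3],-2.6],[40,[-1.4,5.5,4.3],-2.6]]'

```text
time: 11.37
position: [0.4863, 0.0339, 0.1526]
eef_rot: [-178.1, 0.0, 169.9]
wrist_force: [0.6, -0.6, -1.9]
grip_width: 0.0501
```

```bash
python3 - <<'E'
from h import *
s=readout.sense(); print(s["time"],s["position"],s["eef_rot"],s["grip_width"],s["wrist_force"],s["qpos"])
w=cam("wrist"); cv2.imwrite("pics/w9.png",w["color"][:,:,::-1]); t=cam("top"); crop(t,165,135,325,295,3.7,"t9.png")
np.save("w9.npy",w["color"]); np.save("w9p.npy",np.r_[w["eye"],w["orientation"]])
h=hsv(t); ye=(h[...,0]>24)&(h[...,0]<34)&(h[...,1]>180)&(h[...,2]>100)
n,l,st,ce=cv2.connectedComponentsWithStats(ye.astype(np.uint8))
for i in range(1,n):
    if st[i,4]>60: print(ce[i],st[i],onz(t,ce[i],.027))
E
```

```text
11.3667 [0.48630732 0.03388952 0.15259568] [-1.78085851e+02  2.40322836e-02  1.69876647e+02] 0.05005091961249818 [ 0.56090426 -0.63251265 -1.86737408] [ 5.13983032 15.61819934 -9.42994972 65.43274854 -1.85293349 15.27136145]
[64.23327616 86.95883362] [ 39  62  40  42 583] [[0.9306888  0.67575347 0.027     ]]
[210.17873832 217.82593458] [197 196  29  47 856] [[0.55375204 0.25047553 0.027     ]]
```

View pics/w9.png

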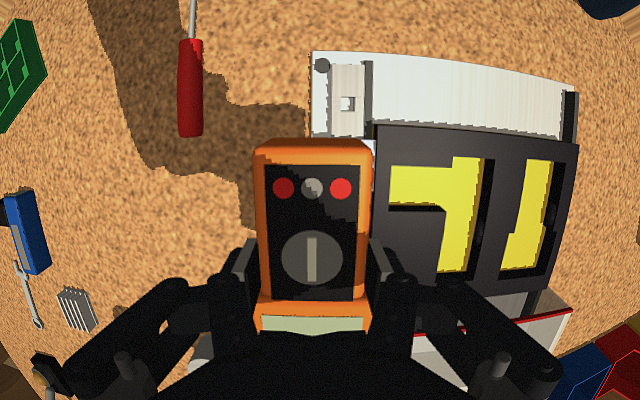

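View pics/t9.png

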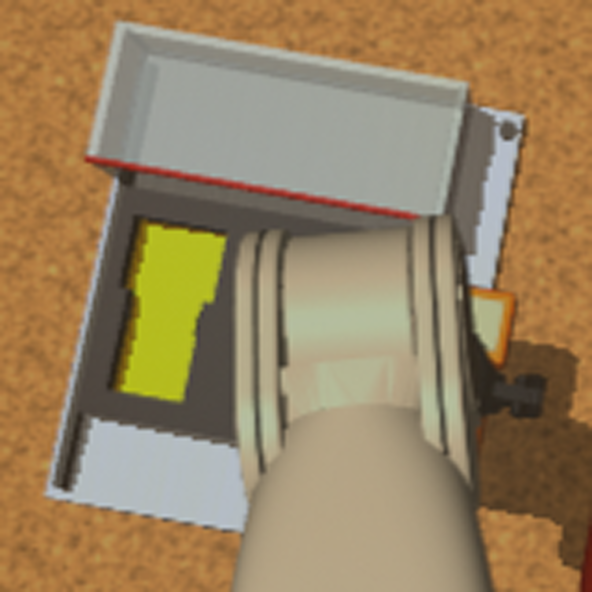

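Wrist view: the thermometer cutout spans (390-490,155-270) and the meter cutout (500-550,160-270), partly far off-axis. I'll shift to get a closer view of the meter cutout.

Request:
arm_command --steps '[[40,[0.6,1.2,0],-0.06],[40,[1.2,2.4,0],-0.06],[40,[1.5,3.2,0],-0.06],[40,[1.5,3.2,0],-0.06],[40,[1.5,3.2,0],-0.06],[40,[1.5,3.2,0],-0.06]]'

```text
time: 11.97
position: [0.5318, 0.128, 0.1522]
eef_rot: [-178.1, -0.0, 169.3]
wrist_force: [0.6, -0.1, -3.0]
grip_width: 0.0501
```

```bash
python3 - <<'E'
from h import *
s=readout.sense(); print(s["time"],s["position"],s["eef_rot"],s["grip_width"],s["wrist_force"],s["qpos"])
w=cam("wrist"); cv2.imwrite("pics/w10.png",w["color"][:,:,::-1])
import pickle; pickle.dump(w,open("w10.pkl","wb"))
E
```

```text
11.9667 [0.53177894 0.12800231 0.15216187] [-1.78052299e+02 -1.75173764e-02  1.69314570e+02] 0.05010641161278487 [ 0.56203064 -0.10279498 -2.99473183] [14.50762525 22.31849225  0.16707263 68.69376706 -1.75491613 25.2057025 ]
```

View pics/w10.png

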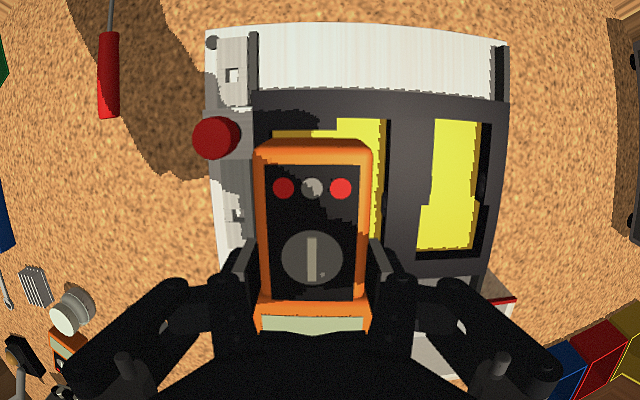

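The meter cutout is fully visible: yellow at (418-483,118-250). I'll measure it using rim or floor height per edge, and locate the held meter by its dial.

```bash
cat > seat.py <<'E'
from h import *
import pickle
w=pickle.load(open("w10.pkl","rb")); h=hsv(w)
ye=((h[...,0]>22)&(h[...,0]<36)&(h[...,1]>120)&(h[...,2]>60)).astype(np.uint8)
n,l,st,ce=cv2.connectedComponentsWithStats(ye)
i=l[190,455]; print(st[i],ce[i]); m=l==i
a=np.radians(-10.5); ex=np.array([np.cos(a),np.sin(a)]); ey=np.array([-np.sin(a),np.cos(a)])
L=[];Rr=[];T=[];B=[]
for y in range(st[i,1],st[i,1]+st[i,3]):
    x=np.nonzero(m[y])[0]; L.append((x.min()-.5,y)); Rr.append((x.max()+.5,y))
for x in range(st[i,0],st[i,0]+st[i,2]):
    y=np.nonzero(m[:,x])[0]; T.append((x,y.min()-.5)); B.append((x,y.max()+.5))
f=lambda P,z:np.c_[onz(w,P,z,True)[:,:2]@ex,onz(w,P,z,True)[:,:2]@ey]
L,Rr,T,B=f(L,.046),f(Rr,.026),f(T,.046),f(B,.026)
np.set_printoptions(precision=4,suppress=True)
print("L",L[::6].tolist());print("R",Rr[::6].tolist());print("T",T[::6].tolist());print("B",B[::6].tolist())
print("eye",w["eye"][:2]@ex,w["eye"][:2]@ey)
E
python3 seat.py; python3 - <<'E'
from h import *
import pickle
cv2.imwrite("pics/w10c.png",cv2.resize(pickle.load(open("w10.pkl","rb"))["color"][100:270,240:520,::-1],None,fx=2.8,fy=2.8,interpolation=cv2.INTER_CUBIC))
E
```

```text
[ 416  118   61  131 5774] [449.30031174 187.19120194]
L [[0.43150170304247276, 0.3212172935977367], [0.4365841143806318, 0.32053155213899365], [0.4416673728747844, 0.3198707825649039], [0.4467112694764312, 0.3201439185996282], [0.4517721291002094, 0.32044499537080456], [0.45685408868966504, 0.3207744361547193], [0.4619946747731608, 0.3202133352079954], [0.46712779372384966, 0.3205971068497357], [0.4723204055811523, 0.3200852290010226], [0.4775221157663655, 0.3205245318052335], [0.482766827470851, 0.3209945858999383], [0.48807319927922044, 0.3205585921357872], [0.4934144202755055, 0.32108713654328097], [0.4988192743863253, 0.32070205631169696], [0.504279039197913, 0.32034094677620356], [0.5097862135180885, 0.3133799929633918], [0.5153451169857706, 0.3130349396013137], [0.5209846210125263, 0.3136613239654493], [0.5266964151415616, 0.31336541028206794], [0.5324921366144405, 0.31309205428201614], [0.5383784252795298, 0.31284151052118775], [0.5443868716732821, 0.31358907528480884]]
R [[0.43178383883731625, 0.32972118454704286], [0.4343879000129607, 0.3715581516055879], [0.440116791538228
[... 1112 characters left out ...]
606546237127], [0.4313476185745707, 0.3422891572937881], [0.43177557093399876, 0.34816482529451653], [0.4313249972899724, 0.35410278349913826], [0.4317188630678647, 0.36020837955599894]]
B [[0.5576103307522258, 0.32046087908368764], [0.5589046501976028, 0.32700671957348987], [0.5579953791006288, 0.33333662992405905], [0.5593348263578904, 0.34008566905573745], [0.5595769309295716, 0.3467753874342571], [0.559837835874006, 0.3535756255070069], [0.5589769651547876, 0.36028906034066815], [0.5604187454621163, 0.36754136246813945], [0.5584304555966729, 0.3742673321182653], [0.541777373678666, 0.3782054795674652], [0.43678195007387954, 0.3711631241177948]]
eye 0.42721389230971996 0.22740798169325768
```

View pics/w10c.png

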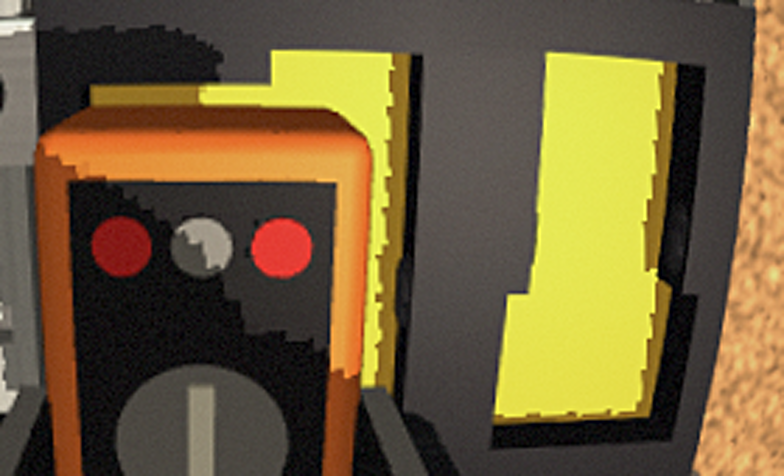

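```bash
python3 - <<'E'
import pickle
from h import *
w=pickle.load(open("w10.pkl","rb")); h=hsv(w)
for y in (140,160,225): print([tuple(int(v) for v in h[y,x]) for x in range(470,496,1)])
for x in (440,): print([tuple(int(v) for v in h[y,x]) for y in range(243,262)])
E
sed -i 's/h\[...,0\]>22)&(h\[...,0\]<36)&(h\[...,1\]>120)&(h\[...,2\]>60/h[...,0]>18)\&(h[...,0]<38)\&(h[...,1]>120)\&(h[...,2]>35/' seat.py; python3 seat.py | cut -c1-1500
```

```text
[(30, 166, 228), (30, 162, 231), (30, 167, 229), (31, 168, 242), (24, 188, 155), (20, 206, 129), (20, 195, 144), (21, 193, 143), (20, 197, 145), (21, 202, 148), (21, 195, 118), (0, 0, 0), (30, 51, 15), (170, 255, 3), (135, 26, 20), (75, 146, 14), (90, 21, 12), (75, 51, 10), (90, 36, 7), (171, 223, 8), (138, 85, 15), (10, 20, 76), (11, 29, 70), (0, 18, 69), (8, 30, 69), (0, 15, 66)]
[(30, 168, 229), (30, 164, 230), (30, 165, 233), (30, 163, 246), (26, 180, 173), (19, 204, 136), (20, 192, 142), (21, 196, 151), (21, 204, 144), (112, 255, 11), (10, 59, 13), (165, 93, 22), (135, 153, 10), (135, 85, 18), (54, 98, 13), (150, 119, 15), (12, 75, 17), (108, 196, 13), (30, 64, 12), (20, 26, 59), (4, 24, 75), (0, 21, 73), (4, 30, 69), (6, 19, 68), (5, 43, 72), (11, 30, 69)]
[(29, 175, 236), (19, 206, 125), (21, 200, 140), (20, 190, 145), (21, 196, 147), (21, 198, 138), (19, 174, 79), (0, 0, 0), (129, 112, 16), (135, 28, 18), (105, 73, 14), (84, 116, 11), (70, 51, 15), (15, 57, 18), (93, 170, 15), (60, 255, 1), (8, 19, 54), (173, 16, 62), (17, 29, 61), (174, 21, 60), (11, 34, 60), (170, 39, 59), 
[... 2635 characters left out ...]
5606546237127], [0.4313476185745707, 0.3422891572937881], [0.43177557093399876, 0.34816482529451653], [0.4313249972899724, 0.35410278349913826], [0.4317188630678647, 0.36020837955599894]]
B [[0.5620527197826259, 0.32103628977151594], [0.5622569870703463, 0.32747012049175245], [0.5613529790618136, 0.3338267064499627], [0.5615885621616366, 0.34043485340194646], [0.561843190859113, 0.3471463068224515], [0.5609757591355607, 0.35377146780622815], [0.5612632596235586, 0.3607020871655902], [0.5615714134429594, 0.36776073402134224], [0.5619010235410284, 0.3749567602521625], [0.5610835732317702, 0.38205539555898377], [0.5364662153412585, 0.384400193287866]]
eye 0.42721389230971996 0.22740798169325768
```

```bash
cat > held.py <<'E'
import pickle
from h import *
np.set_printoptions(precision=4,suppress=True)
w10=pickle.load(open("w10.pkl","rb"))
def T(p,r): M=np.eye(4); M[:3,:3]=R.from_euler('xyz',r,degrees=True).as_matrix(); M[:3,3]=p; return M
T10=T([0.53177894,0.12800231,0.15216187],[-1.78052299e+02,-1.75173764e-02,1.69314570e+02])
X=np.linalg.inv(T10)@T(w10["eye"],w10["orientation"])
T7=T([0.52436569,-0.12998314,0.16882131],[-1.78183521e+02,-7.35632727e-02,-1.75402549e+02])@X
w7=dict(mtx=w10["mtx"],eye=T7[:3,3],orientation=R.from_matrix(T7[:3,:3]).as_euler('xyz',degrees=True),color=np.load("w7.npy"))
def jacks(w,box):
    h=hsv(w); m=(((h[...,0]<6)|(h[...,0]>174))&(h[...,1]>150)&(h[...,2]>50)).astype(np.uint8); x0,y0,x1,y1=box; k=np.zeros_like(m); k[y0:y1,x0:x1]=m[y0:y1,x0:x1]
    n,l,st,ce=cv2.connectedComponentsWithStats(k); o=sorted(range(1,n),key=lambda i:-st[i,4])[:2]; o=sorted(o,key=lambda i:ce[i][0]); return ce[o],st[o,4]
if __name__=="__main__":
    j7,a=jacks(w7,(285,140,345,165)); print(j7,a); J7=onz(w7,j7,.042,True); print(J7)
    c=np.array([.5342,-.1308]); y=np.radians(5.2); e=np.array([np.cos(y),np.sin(y)]); f=np.array([-e[1],e[0]]); mid=J7.mean(0)[:2]-c; print("jack mid in meter",mid@e,mid@f)
    j,a=jacks(w10,(260,170,360,205)); print(j,a)
    ztop=.15216+(.042-.0254); J=onz(w10,j,ztop,True); print(J, "sep",np.linalg.norm(J[0]-J[1]),np.linalg.norm(J7[0]-J7[1]))
    d=(J[1]-J[0]); yaw=np.degrees(np.arctan2(d[1],d[0]))-90; print("held yaw",yaw)
    d7=(J7[1]-J7[0]);print("table yaw", np.degrees(np.arctan2(d7[1],d7[0]))-90)
    y=np.radians(yaw); e=np.array([np.cos(y),np.sin(y)]); f=np.array([-e[1],e[0]])
    C=J.mean(0)[:2]-e*(mid@np.array([np.cos(np.radians(5.2)),np.sin(np.radians(5.2))]))-f*(mid@np.array([-np.sin(np.radians(5.2)),np.cos(np.radians(5.2))]))
    print("held centre at w10",C,"rel TCP",C-T10[:2,3],(C-T10[:2,3])@e,(C-T10[:2,3])@f)
E
python3 held.py
```

```text
[[300.9263 151.9684]
 [328.1158 151.8526]] [95 95]
[[ 0.4912 -0.1471  0.042 ]
 [ 0.489  -0.1233  0.042 ]]
jack mid in meter -0.04431734732251823 -0.0003729848395891633
[[282.9289 187.6053]
 [340.1379 188.1804]] [380 377]
[[0.4909 0.1231 0.1688]
 [0.4955 0.147  0.1688]] sep 0.024276576390157716 0.023892148016735736
held yaw -10.820490716387184
table yaw 5.094930428376088
held centre at w10 [0.5368 0.1271] rel TCP [ 0.005  -0.0009] 0.005078879379836145 5.705394737956221e-05
```

The seat comes out consistent (widths 56.6 and 71 mm, length 130 mm): centre (0.5517,0.2525), yaw -10.5°. The held meter's centre is 5.1 mm ahead of the TCP. Moving above the seat.

Request:
arm_command --steps '[[40,[0.1,1.2,0],0.05],[40,[0.3,2.4,0],0.05],[40,[0.4,3.5,0],0.05],[40,[0.5,4.18,0],0.05],[40,[0.5,4.18,0],0.05],[40,[0.5,4.18,-1],0.05],[40,[0.5,4.18,-1.9],0.05],[40,[0.5,4.18,-1.9],0.05],[40,[0.5,4.18,-1.9],0.05],[40,[0.5,4.18,-1.9],0.05]]'

```text
time: 12.85
position: [0.5477, 0.2536, 0.097]
eef_rot: [-178.1, 0.1, 169.6]
wrist_force: [0.3, -0.7, -3.4]
grip_width: 0.0499
```

```bash
python3 - <<'E'
from h import *
s=readout.sense(); print(s["time"],s["position"],s["eef_rot"],s["grip_width"],s["wrist_force"],s["qpos"])
w=cam("wrist"); cv2.imwrite("pics/w11.png",w["color"][:,:,::-1])
a=np.radians(-10.5); ex=np.array([np.cos(a),np.sin(a)]); print("target err", s["position"][:2]-(np.array([.5517,.2525])-.0051*ex))
E
```

```text
12.85 [0.54770573 0.25361979 0.09704068] [-1.78148033e+02  1.07508267e-01  1.69587584e+02] 0.04987338470842293 [ 0.32854069 -0.6947392  -3.38256382] [25.63154679 31.00499458  5.42931056 65.42737564 -1.56059468 36.05936237]
target err [0.00102033 0.00019039]
```

View pics/w11.png

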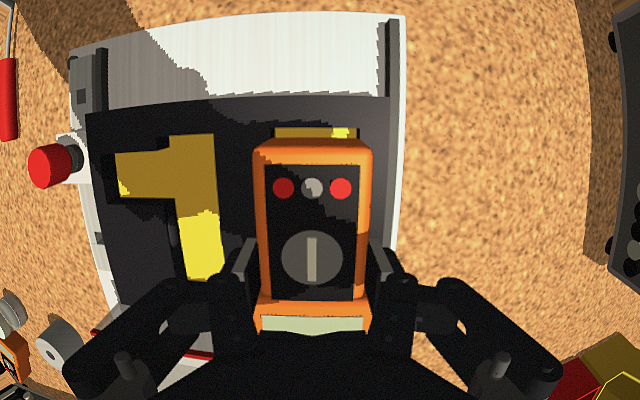

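Request:
arm_command --steps '[[40,[-0.03,0,-0.4],0],[40,[-0.03,0,-0.7],0],[40,[-0.03,0,-0.9],0],[40,[-0.03,0,-0.97],0],[40,[-0.03,0,-0.97],0]]'

```text
time: 13.32
position: [0.5459, 0.2535, 0.0667]
eef_rot: [-178.0, 0.1, 169.6]
wrist_force: [-0.3, -3.2, -2.0]
grip_width: 0.0499
```

```bash
python3 - <<'E'
from h import *
s=readout.sense(); print(s["time"],s["position"],s["eef_rot"],s["grip_width"],s["wrist_force"],s["wrist_torque"])
w=cam("wrist"); cv2.imwrite("pics/w12.png",w["color"][:,:,::-1])
E
```

```text
13.3167 [0.54590045 0.25354768 0.06665344] [-1.78000750e+02  5.20897195e-02  1.69649823e+02] 0.04986810905862732 [-0.30760244 -3.19098101 -1.96002293] [-0.65322111  0.07565281 -0.00341729]
```

View pics/w12.png

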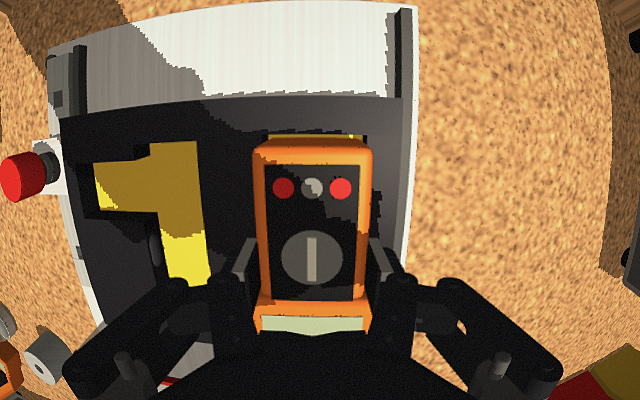

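It has entered about 4 mm with little vertical force. Now press home.

Request:
arm_command --steps '[[40,[0,-0.02,-0.15],0],[40,[0,-0.02,-0.3],0],[40,[0,-0.02,-0.42],0],[40,[0,-0.02,-0.5],0],[40,[0,-0.02,-0.5],0],[40,[0,-0.02,-0.5],0]]'

```text
time: 13.87
position: [0.5465, 0.2539, 0.0517]
eef_rot: [-178.1, 0.1, 169.7]
wrist_force: [0.6, -3.4, 1.4]
grip_width: 0.0499
```

Request:
arm_command --steps '[[40,[0,0,-0.06],0],[40,[0,0,-0.1],0],[40,[0,0,-0.1],0]]'

```text
time: 14.12
position: [0.5471, 0.2539, 0.0513]
eef_rot: [-178.2, 0.2, 169.7]
wrist_force: [-1.6, -6.6, 13.3]
grip_width: 0.0503
```

Request:
arm_command --steps '[[75,[0,0,-0.05],0],[75,[0,0,-0.05],0],[75,[0,0,-0.05],0],[75,[0,0,0.3],0],[75,[0,0,1.2],0],[75,[0,0,2.4],0],[75,[0,-1,3.5],0],[75,[0,-2,4.2],0],[75,[0,-3,4.2],0],[75,[0,-3,4.2],0],[75,[0,-3,4.2],0]]'

```text
time: 15.03
position: [0.5464, 0.1632, 0.1758]
eef_rot: [-178.2, 0.1, 169.5]
wrist_force: [-0.5, 0.4, -0.1]
grip_width: 0.0641
```

```bash
python3 - <<'E'
from h import *
import pickle
s=readout.sense(); print(s["time"],s["position"],s["eef_rot"],s["grip_width"],s["wrist_force"],s["wrist_torque"])
w=cam("wrist"); cv2.imwrite("pics/w13.png",w["color"][:,:,::-1]); pickle.dump(w,open("w13.pkl","wb"))
E
```

```text
15.0333 [0.54637696 0.16316608 0.17584212] [-1.78212866e+02  1.12506609e-01  1.69544787e+02] 0.06408014781359322 [-0.45978621  0.42244614 -0.09966756] [0.02210285 0.04401846 0.00785913]
```

View pics/w13.png

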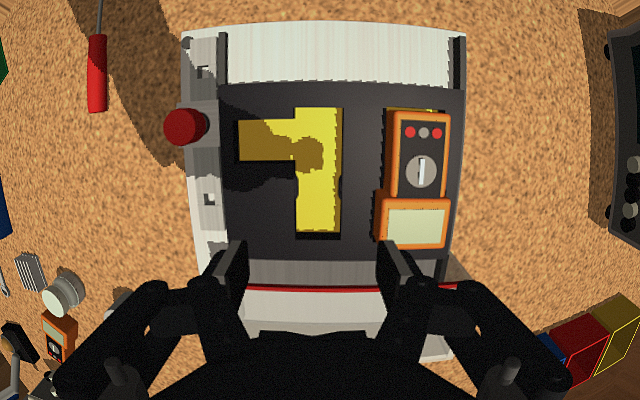

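The meter sits in its cutout at (417,180). The thermometer cutout is visible at (238-345,105-240). I'll check the meter and measure the thermometer seat.

```bash
cat > tseat.py <<'E'
from held import *
w=pickle.load(open("w13.pkl","rb")); h=hsv(w)
a=np.radians(-10.5); ex=np.array([np.cos(a),np.sin(a)]); ey=np.array([-np.sin(a),np.cos(a)]); F=np.c_[ex,ey]
j,ar=jacks(w,(390,120,450,145)); print("jacks",j,ar)
for z in (.068,.072):
    J=onz(w,j,z,True); d=J[1]-J[0]; yaw=np.degrees(np.arctan2(d[1],d[0]))-90; print(z,"sep",np.linalg.norm(d),"yaw",yaw,"centre-seat(fixture axes)",(J.mean(0)[:2]+ex*.0443+ey*.0004-[.5517,.2525])@F)
ye=((h[...,0]>18)&(h[...,0]<38)&(h[...,1]>120)&(h[...,2]>35)).astype(np.uint8)
n,l,st,ce=cv2.connectedComponentsWithStats(ye); i=l[180,315]; m=l==i; print(st[i],"eye",w["eye"][:2]@F)
f=lambda P,z:onz(w,P,z,True)[:,:2]@F
for z in (.026,.046):
    L=[];Rr=[];T=[];B=[]
    for y in range(st[i,1],st[i,1]+st[i,3]):
        x=np.nonzero(m[y])[0]; L.append((x.min()-.5,y)); Rr.append((x.max()+.5,y))
    for x in range(st[i,0],st[i,0]+st[i,2]):
        y=np.nonzero(m[:,x])[0]; T.append((x,y.min()-.5)); B.append((x,y.max()+.5))
    print("z",z)
    for nme,Q in zip("LRTB",(L,Rr,T,B)): print(nme,f(Q,z)[::8].tolist().__repr__()[:0], np.round(f(Q,z)[3::8],4).tolist())
E
python3 tseat.py; python3 -c "
import pickle,cv2
w=pickle.load(open('w13.pkl','rb'));cv2.imwrite('pics/w13c.png',cv2.resize(w['color'][90:260,225:465,::-1],None,fx=3.3,fy=3.3,interpolation=2))"
```

```text
jacks [[409.5579 131.6   ]
 [436.5109 132.837 ]] [95 92]
0.068 sep 0.02420546247270784 yaw -10.04169984597084 centre-seat(fixture axes) [-0.0002  0.0003]
0.072 sep 0.023819662732255307 yaw -10.041699845970612 centre-seat(fixture axes) [-0.0005 -0.0011]
[ 238  107  105  126 8027] eye [0.4348 0.264 ]
z 0.026
L  [[0.4366, 0.2374], [0.4442, 0.2364], [0.4507, 0.1828], [0.4585, 0.1825], [0.4664, 0.1832], [0.4743, 0.1829], [0.4822, 0.1825], [0.4904, 0.2378], [0.4983, 0.2387], [0.5063, 0.2405], [0.5144, 0.2404], [0.5226, 0.2383], [0.531, 0.2382], [0.5395, 0.2381], [0.5481, 0.2379], [0.5569, 0.2377]]
R  [[0.4365, 0.2832], [0.444, 0.2833], [0.4516, 0.2824], [0.4592, 0.2825], [0.4669, 0.2826], [0.4746, 0.2828], [0.4823, 0.2829], [0.4901, 0.2831], [0.498, 0.2832], [0.506, 0.2805], [0.5141, 0.2807], [0.5222, 0.2819], [0.5305, 0.2831], [0.539, 0.2833], [0.5476, 0.2825], [0.5564, 0.2828]]
T  [[0.4445, 0.1865], [0.4448, 0.1944], [0.444, 0.2023], [0.4442, 0.2101], [0.4444, 0.2178], [0.4445, 0.2255], [0.4447, 0.233], [0.4333, 0.2407], [0.4334, 0.2482], [0.4334, 0.2556], [0.4334, 0.2631], [0.4333, 0.27
[... 611 characters left out ...]
4576, 0.2813], [0.4647, 0.2814], [0.4719, 0.2815], [0.4791, 0.2816], [0.4863, 0.2818], [0.4937, 0.2819], [0.5011, 0.2794], [0.5087, 0.2795], [0.5163, 0.2806], [0.524, 0.2818], [0.5319, 0.282], [0.5399, 0.2813], [0.5481, 0.2815]]
T  [[0.4438, 0.1918], [0.4441, 0.1992], [0.4434, 0.2065], [0.4436, 0.2138], [0.4438, 0.221], [0.4439, 0.2281], [0.444, 0.2352], [0.4334, 0.2423], [0.4335, 0.2492], [0.4335, 0.2562], [0.4335, 0.2632], [0.4334, 0.2701], [0.4342, 0.2771]]
B  [[0.4813, 0.1903], [0.4814, 0.1979], [0.4815, 0.2054], [0.4815, 0.2128], [0.4807, 0.2202], [0.4807, 0.2275], [0.4807, 0.2347], [0.5501, 0.2409], [0.55, 0.2486], [0.5499, 0.2563], [0.5508, 0.2639], [0.5508, 0.2716], [0.5507, 0.2792]]
```

View pics/w13c.png

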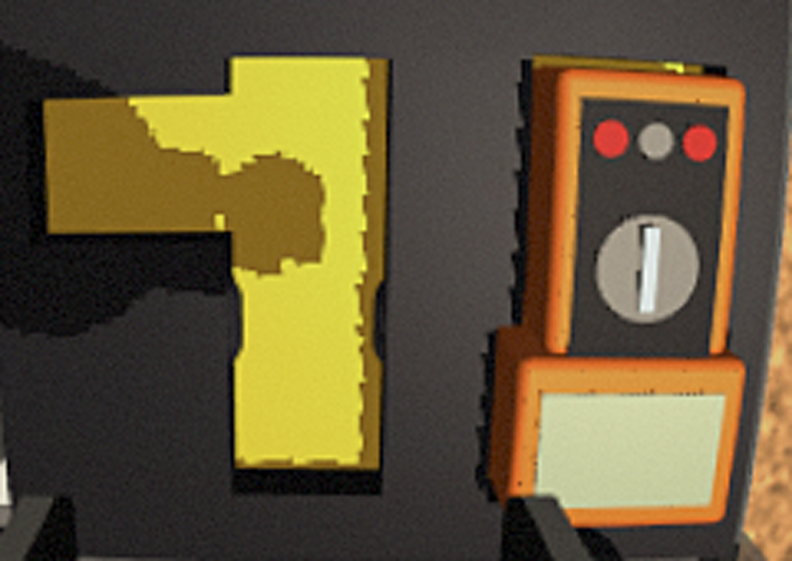

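```bash
python3 - <<'E'
from held import *
w13=pickle.load(open("w13.pkl","rb"))
def screen(w,box):
    h=hsv(w); x0,y0,x1,y1=box; m=np.zeros(h.shape[:2],np.uint8); m[y0:y1,x0:x1]=((h[...,0]>24)&(h[...,0]<48)&(h[...,1]>35)&(h[...,1]<90)&(h[...,2]>130))[y0:y1,x0:x1]
    n,l,st,ce=cv2.connectedComponentsWithStats(m); i=1+np.argmax(st[1:,4]); ys,xs=np.nonzero(l==i)
    return (l==i)
for w,box,zs in ((w7,(280,210,352,265),(.042,)),(w13,(375,195,455,250),(.068,.070,.072))):
    m=screen(w,box); ys,xs=np.nonzero(m); rows=np.unique(ys)[5:-9:2]
    # area in world via contour
    c=max(cv2.findContours(m.astype(np.uint8),cv2.RETR_EXTERNAL,cv2.CHAIN_APPROX_NONE)[0],key=cv2.contourArea)[:,0]
    for z in zs:
        wd=np.median([np.linalg.norm(np.diff(onz(w,[[xs[ys==r].min()-.5,r],[xs[ys==r].max()+.5,r]],z,True),axis=0)) for r in rows])
        P=onz(w,c,z,True)[:,:2].astype(np.float32); print(z,m.sum(),"width",wd,"sqrt area",np.sqrt(cv2.contourArea(P)))
E
```

```text
0.042 1681 width 0.05157848789263209 sqrt area 0.04000924008878936
0.068 1773 width 0.051835672633874064 sqrt area 0.0396376741023245
0.07 1773 width 0.05142258015380105 sqrt area 0.03932178763002103
0.072 1773 width 0.0510094876737281 sqrt area 0.039005907529049436
```

The meter is home within about 0.5 mm in plan, and the screen size agrees with full depth. Thermometer seat: (0.5353,0.1654). Now off to the thermometer.

Request:
arm_command --steps '[[100,[-2.0,-18.6,0],0.3],[100,[-2.0,-18.6,0],0.3],[100,[-2.0,-18.6,0],0.3],[100,[-2.0,-18.6,0],0.3],[100,[-2.0,-18.6,0],0.3],[100,[-2.0,-18.6,0],0.3],[100,[-2.0,-18.6,0],0.3],[100,[-2.0,-18.6,0],0.3],[100,[-2.0,-18.6,0],0.3],[100,[-2.0,-18.6,0],0.3],[100,[-2.0,-18.6,0],0.3],[100,[-2.0,-18.6,0],0.3],[100,[-2.0,-18.6,0],0.3],[100,[-2.0,-18.6,0],0.3],[100,[-2.0,-18.6,0],0.3],[100,[-2.0,-18.6,0],0.3],[100,[-2.0,-18.6,0],0.3],[100,[-2.0,-18.6,0],0.3]]'

```text
time: 16.58
position: [0.4868, -0.392, 0.1742]
eef_rot: [-178.2, 0.0, 171.6]
wrist_force: [0.0, 0.7, 0.8]
grip_width: 0.0856
```

```bash
python3 - <<'E'
from h import *
import pickle
s=readout.sense(); print(s["time"],s["position"],s["eef_rot"],s["grip_width"],s["wrist_force"],s["qpos"])
w=cam("wrist"); cv2.imwrite("pics/w14.png",w["color"][:,:,::-1]); w["tcp"]=s["position"]; w["rot"]=s["eef_rot"]; pickle.dump(w,open("w14.pkl","wb"))
E
```

```text
16.5833 [ 0.48679477 -0.39203526  0.17422984] [-1.78186034e+02  3.99426720e-03  1.71632934e+02] 0.08558965167965635 [0.02313513 0.7176969  0.78564603] [-38.0819512   28.90733946  13.90785231  74.09766367  -1.57338992
 -29.72721903]
```

View pics/w14.png

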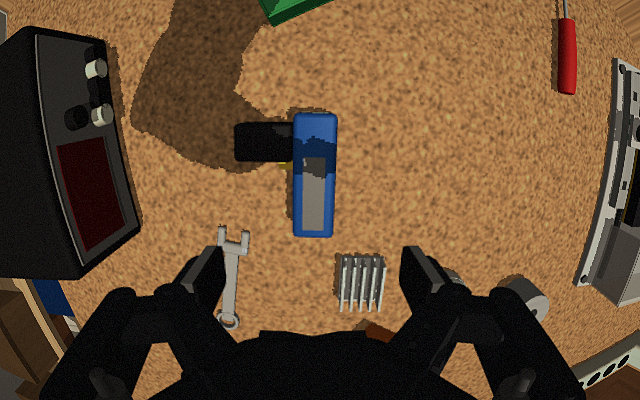

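The thermometer barrel is at (315,175), the handle at (262,142), and the heat sink stands at (361,283) near the right finger. Measuring.

```bash
cat > th.py <<'E'
from held import *
def barrel(w,box,ztop,verbose=1):
    h=hsv(w); x0,y0,x1,y1=box; m=np.zeros(h.shape[:2],np.uint8)
    m[y0:y1,x0:x1]=((h[...,0]>100)&(h[...,0]<128)&(h[...,1]>110)&(h[...,2]>35))[y0:y1,x0:x1]
    n,l,st,ce=cv2.connectedComponentsWithStats(m); i=1+np.argmax(st[1:,4]); m=l==i; print(st[i])
    ys,xs=np.nonzero(m); L=[];Rr=[]
    for r in range(ys.min()+6,ys.max()-5):
        x=xs[ys==r]; L.append((x.min()-.5,r)); Rr.append((x.max()+.5,r))
    return m,L,Rr,(ys.min()-.5,ys.max()+.5)
if __name__=="__main__":
    w=pickle.load(open("w14.pkl","rb"))
    m,L,Rr,(yt,yb)=barrel(w,(285,100,345,245),.042)
    PL,PR=onz(w,L,.042,True)[:,:2],onz(w,Rr,.042,True)[:,:2]
    for q in (PL,PR,(PL+PR)/2):
        v=cv2.fitLine(q.astype(np.float32),cv2.DIST_HUBER,0,.01,.01).ravel(); print(v,np.degrees(np.arctan(v[1]/v[0])))
    print("width",np.median(np.linalg.norm(PL-PR,axis=1)))
    d=v[:2]*np.sign(v[0]); e=v[2:]
    far=onz(w,[[315,yb]],.042,True)[0,:2]; s1=(far-e)@d; print("far end",far,"centre",e+d*(s1-.06),"grasp",e+d*(s1-.048))
    print("eye",w["eye"])
    # tail: top row = bottom edge of tail wall or top edge
    for z in (0.0,.042): t=onz(w,[[315,yt]],z,True)[0,:2]; print("tail",z,(t-e)@d-s1)
    print("heatsink corners z.028", onz(w,[[335,255],[385,257],[340,311],[383,311]],.028,True)[:,:2])
E
python3 th.py; python3 -c "
import pickle,cv2
w=pickle.load(open('w14.pkl','rb'));cv2.imwrite('pics/w14c.png',cv2.resize(w['color'][95:325,210:430,::-1],None,fx=2.6,fy=2.6,interpolation=2))"
```

```text
[ 293  112   45  125 3532]
[ 0.9869 -0.161   0.4664 -0.4118] -9.267207
[ 0.9856 -0.1689  0.4818 -0.3753] -9.726305
[ 0.9862 -0.1656  0.4738 -0.3935] -9.52944
width 0.03855487529015294
far end [ 0.5343 -0.4009] centre [ 0.4747 -0.3936] grasp [ 0.4865 -0.3956]
eye [ 0.4157 -0.3774  0.3175]
tail 0.0 -0.11770987172399737
tail 0.042 -0.11812246314507233
heatsink corners z.028 [[ 0.5642 -0.3845]
 [ 0.5746 -0.3321]
 [ 0.6382 -0.3871]
 [ 0.6468 -0.3373]]
```

View pics/w14c.png

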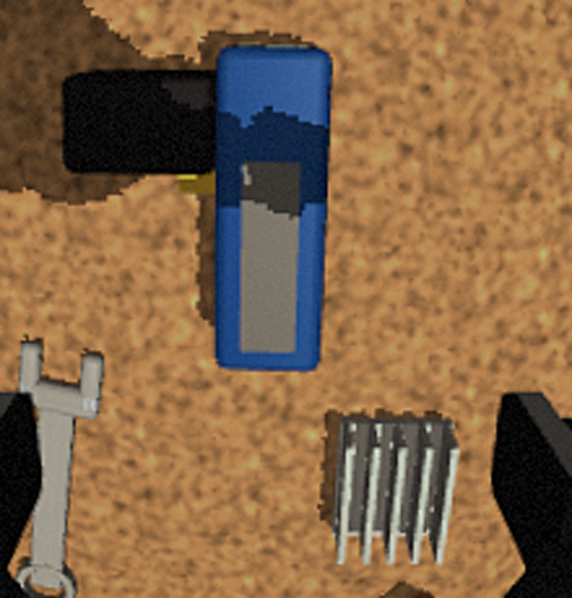

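Thermometer centre is (0.4757,-0.3938), yaw -9.5°, with the heat sink 75 mm away from the grasp line. Descend and grip.

Request:
arm_command --steps '[[80,[0.02,-0.13,-1.2],-0.19],[80,[0.02,-0.13,-2.4],-0.19],[80,[0.02,-0.13,-3.6],-0.19],[80,[0.02,-0.13,-4.4],-0.19],[80,[0.02,-0.13,-4.9],-0.19],[80,[0.02,-0.13,-4.9],-0.19],[80,[0.02,-0.13,-4.9],-0.19]]'

```text
time: 17.22
position: [0.4867, -0.3964, 0.0272]
eef_rot: [-178.2, -0.0, 170.4]
wrist_force: [0.9, -0.3, -0.0]
grip_width: 0.0685
```

```bash
python3 - <<'E'
from h import *
s=readout.sense(); print(s["time"],s["position"],s["eef_rot"],s["grip_width"],s["wrist_force"],s["qpos"])
w=cam("wrist"); cv2.imwrite("pics/w15.png",w["color"][:,:,::-1])
E
```

```text
17.2167 [ 0.48670015 -0.39635444  0.0272083 ] [-1.78184060e+02 -4.36870433e-02  1.70446810e+02] 0.06854153301800037 [ 0.92539237 -0.28861056 -0.04926745] [-38.37903114  35.99912162   2.76019194  55.92355695  -1.61192475
 -28.8383154 ]
```

View pics/w15.png

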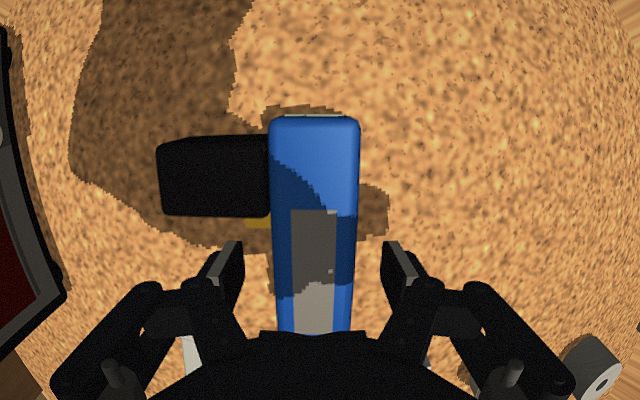

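The barrel is centred between the pads at (313,230). Grip and lift.

Request:
arm_command --steps '[[25,[0,0,0],0],[25,[0,0,0],0],[25,[0,0,0],0],[25,[0,0,0],0],[25,[0,0,0],0],[25,[0,0,0],0],[25,[0,0,0],0]]' --grip_force 80

```text
time: 17.85
position: [0.4881, -0.3987, 0.0303]
eef_rot: [-178.0, 0.3, 170.4]
wrist_force: [-0.7, 1.8, 5.7]
grip_width: 0.0377
```

```bash
python3 - <<'E'
from h import *
import pickle
s=readout.sense(); print(s["time"],s["position"],s["eef_rot"],s["grip_width"],s["wrist_force"],s["qpos"])
w=cam("wrist"); cv2.imwrite("pics/w16.png",w["color"][:,:,::-1]); w["tcp"]=s["position"]; w["rot"]=s["eef_rot"]; pickle.dump(w,open("w16.pkl","wb"))
E
```

```text
17.85 [ 0.48814501 -0.39866502  0.03033387] [-178.03769245    0.29471959  170.3532995 ] 0.03768209071841081 [-0.70269507  1.79496079  5.70449266] [-38.47902971  35.8082536    2.93487903  55.92191443  -1.57686856
 -28.84386123]
```

```bash
cat > th2.py <<'E'
from th import *
import sys
def rel(w,box,ztop,tcp,rows=None):
    m,L,Rr,(yt,yb)=barrel(w,box,ztop)
    L=np.array(L);Rr=np.array(Rr); k=(L[:,1]>=rows[0])&(L[:,1]<rows[1]); PL,PR=onz(w,L[k],ztop,True)[:,:2],onz(w,Rr[k],ztop,True)[:,:2]
    fl=lambda q:cv2.fitLine(q.astype(np.float32),cv2.DIST_HUBER,0,.01,.01).ravel()
    for q in (PL,PR): v=fl(q); print(" edge yaw",np.degrees(np.arctan(v[1]/v[0])))
    v=fl((PL+PR)/2); yaw=np.degrees(np.arctan(v[1]/v[0])); d=v[:2]*np.sign(v[0]); n=np.array([-d[1],d[0]]); e=v[2:]
    xs=np.median(L[:10,0]/2+Rr[:10,0]/2)
    tail=onz(w,[[xs,yt]],ztop,True)[0,:2]
    print("width",np.median(np.linalg.norm(PL-PR,axis=1)),"yaw",yaw,"axis offset from tcp",(e-tcp[:2])@n,"tail along from tcp",(tail-tcp[:2])@d, "eye along",(w["eye"][:2]-tcp[:2])@d)
E
python3 - <<'E'
from th2 import *
w=pickle.load(open("w16.pkl","rb"))
print(w["eye"],w["tcp"]); rel(w,(255,100,375,330),.042,w["tcp"],(130,235))
w=pickle.load(open("w14.pkl","rb")); rel(w,(285,100,345,245),.042,np.array([.4757,-.3938]),(120,225))
E
```

```text
[ 0.4168 -0.382   0.1732] [ 0.4881 -0.3987  0.0303]
[  268   111    91   219 12704]
 edge yaw -9.693169
 edge yaw -10.3328705
width 0.038582334518158796 yaw -10.061018 axis offset from tcp -0.000114958787774139 tail along from tcp -0.07164567131148991 eye along -0.0731496355676543
[ 293  112   45  125 3532]
 edge yaw -9.245677
 edge yaw -9.816842
width 0.038593277437666794 yaw -9.535024 axis offset from tcp -1.2278570877502546e-05 tail along from tcp -0.05912349503945397 eye along -0.061839632937474784
```

View pics/w16.png

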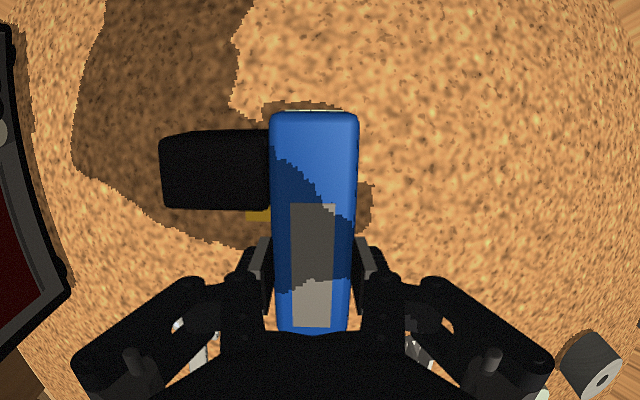

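Request:
arm_command --steps '[[25,[0,0,1],0],[25,[0,0,2.2],0],[25,[0,0,3.4],0],[25,[0,0.5,4.4],-0.12],[25,[0.2,1.8,4.4],-0.12],[25,[0.33,3.1,4.4],-0.12],[25,[0.5,4.4,4.4],-0.12],[25,[0.6,5.7,4.4],-0.12],[25,[0.7,7.0,4.4],-0.12],[25,[0.9,8.3,4.4],-0.12],[25,[1.0,9.6,4.4],-0.12],[25,[1.2,10.9,4.4],-0.12],[25,[1.3,12.2,4.4],-0.12],[25,[1.4,13.5,4.4],-0.12],[25,[1.6,14.8,4.4],-0.12],[25,[1.8,16.1,4.4],-0.12],[25,[1.9,17.4,4.4],-0.12],[25,[2.03,18.3,4.4],-0.12],[25,[2.03,18.65,4.4],-0.12],[25,[2.03,18.65,4.4],-0.12]]'

```text
time: 19.57
position: [0.5475, 0.1643, 0.1597]
eef_rot: [-178.2, 0.1, 169.9]
wrist_force: [0.2, -1.1, -1.4]
grip_width: 0.0376
```

```bash
python3 - <<'E'
from h import *
import pickle
s=readout.sense(); print(s["time"],s["position"],s["eef_rot"],s["grip_width"],s["wrist_force"],s["qpos"])
w=cam("wrist"); cv2.imwrite("pics/w17.png",w["color"][:,:,::-1]); w["tcp"]=s["position"]; w["rot"]=s["eef_rot"]; pickle.dump(w,open("w17.pkl","wb"))
from th2 import rel
rel(w,(255,100,375,330),s["position"][2]+.042-.0303,s["position"],(130,235))
E
```

```text
19.5667 [0.54745037 0.16434749 0.15969203] [-1.78159507e+02  7.27746778e-02  1.69866721e+02] 0.03757315291893052 [ 0.15522001 -1.06032815 -1.38117218] [17.59294138 24.67849977  4.96127641 71.07488689 -1.6629631  27.73888529]
[  268   111    92   219 12756]
 edge yaw -10.370576
 edge yaw -10.720206
width 0.03872019360332665 yaw -10.38788 axis offset from tcp 2.8435851939519875e-07 tail along from tcp -0.07161118537671803 eye along -0.07259123826169354
```

View pics/w17.png

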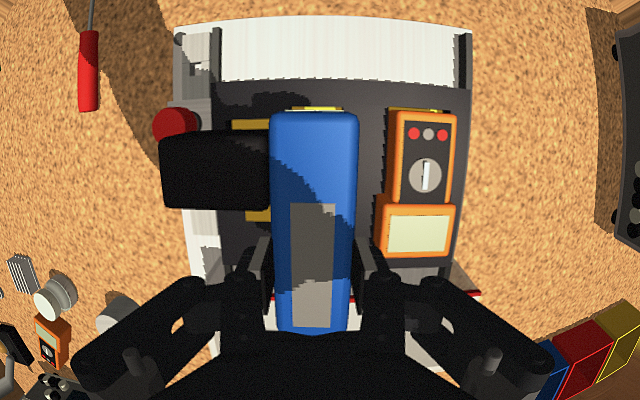

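Request:
arm_command --steps '[[25,[0,-0.04,-0.8],-0.03],[25,[0,-0.04,-1.6],-0.03],[25,[0,-0.04,-2.1],-0.03],[25,[0,-0.04,-2.1],-0.03],[25,[0,-0.04,-2.1],-0.03]]'

```text
time: 20.03
position: [0.5467, 0.1585, 0.0961]
eef_rot: [-178.0, -0.1, 169.3]
wrist_force: [-0.3, -0.9, -1.6]
grip_width: 0.0378
```

```bash
python3 - <<'E'
from h import *
import pickle
s=readout.sense(); print(s["time"],s["position"],s["eef_rot"],s["grip_width"],s["wrist_force"],s["wrist_torque"])
w=cam("wrist"); cv2.imwrite("pics/w18.png",w["color"][:,:,::-1])
E
```

```text
20.0333 [0.54672615 0.1584769  0.09614776] [-1.78024516e+02 -7.14455548e-02  1.69319761e+02] 0.037825252174286096 [-0.2617334  -0.85438061 -1.64745677] [ 0.09994747 -0.03939597  0.05516571]
```

View pics/w18.png

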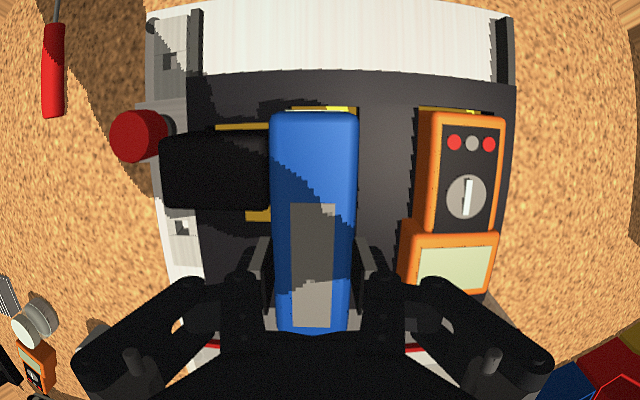

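Request:
arm_command --steps '[[25,[0,0,0],0],[25,[0,0,0],0],[25,[0,0,0],0]]'

```text
time: 20.33
position: [0.5485, 0.1604, 0.0981]
eef_rot: [-178.2, 0.2, 169.4]
wrist_force: [0.2, 0.3, -2.9]
grip_width: 0.0378
```

Request:
arm_command --steps '[[25,[-0.02,0.08,0],0.04],[25,[-0.02,0.08,0],0.04],[25,[-0.02,0.08,0],0.04],[25,[-0.02,0.08,0],0.04]]'

```text
time: 20.67
position: [0.5469, 0.163, 0.0968]
eef_rot: [-178.1, 0.1, 169.7]
wrist_force: [-0.1, -0.6, -2.4]
grip_width: 0.0378
```

```bash
python3 - <<'E'
from h import *
s=readout.sense(); print(s["time"],s["position"],s["eef_rot"],s["joint_vel"],s["wrist_force"])
w=cam("wrist"); cv2.imwrite("pics/w19.png",w["color"][:,:,::-1])
s=readout.sense(); print(s["time"],s["position"],s["eef_rot"])
# where would cutout corners appear: tail rim corners, handle corners
a=np.radians(-10.5); ex=np.array([np.cos(a),np.sin(a)]); ey=np.array([-np.sin(a),np.cos(a)])
c=np.array([.5353,.1654])
for n,u,v in (("tail L",-62,-22),("tail R",-62,22),("handle top out",-52,-77),("handle bot out",-12,-77)):
    P=c+ex*u/1e3+ey*v/1e3; print(n,proj(w,[*P,.046],True))
E
```

```text
20.6667 [0.54694458 0.16301916 0.09675518] [-1.78124195e+02  6.26073642e-02  1.69706895e+02] [-0.11252804  0.17698251 -0.11242748  0.03042504  0.11260969 -0.03433413] [-0.14760361 -0.5573458  -2.4069201 ]
20.7167 [0.54691978 0.16295601 0.09669534] [-1.78119387e+02  5.59133618e-02  1.69703735e+02]
tail L [[280.9510602  106.37926066]]
tail R [[351.89212512 106.74316831]]
handle top out [[199.07555026 124.93721316]]
handle bot out [[202.85841379 183.74092874]]
```

View pics/w19.png

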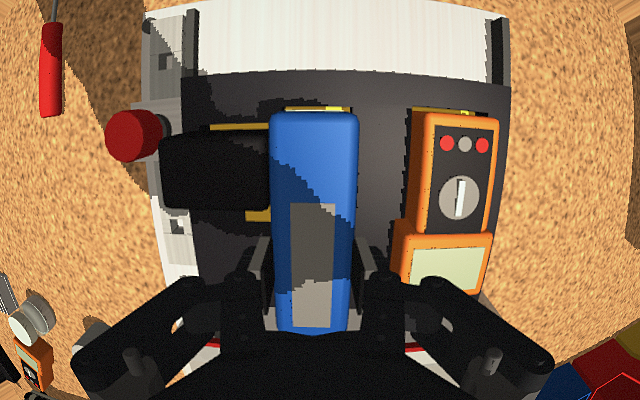

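The cutout's tail corners show at about (284,107) and (351,107), as predicted for the measured seat. Lowering.

Request:
arm_command --steps '[[25,[0.02,0,-0.25],0],[25,[0.02,0,-0.5],0],[25,[0.02,0,-0.7],0],[25,[0.02,0,-0.82],0],[25,[0.02,0,-0.82],0],[25,[0.02,0,-0.82],0]]'

```text
time: 21.22
position: [0.5475, 0.1633, 0.0718]
eef_rot: [-178.2, 0.0, 169.7]
wrist_force: [0.7, 1.7, -2.3]
grip_width: 0.0377
```

```bash
python3 - <<'E'
from h import *
s=readout.sense(); print(s["time"],s["position"],s["eef_rot"],s["wrist_force"],s["wrist_torque"])
w=cam("wrist"); cv2.imwrite("pics/w20.png",w["color"][:,:,::-1])
E
```

```text
21.2167 [0.54747435 0.16329599 0.07181153] [-1.78161706e+02  2.51809612e-02  1.69707678e+02] [ 0.65266464  1.73432009 -2.3235005 ] [0.45472259 0.00344228 0.02831405]
```

View pics/w20.png

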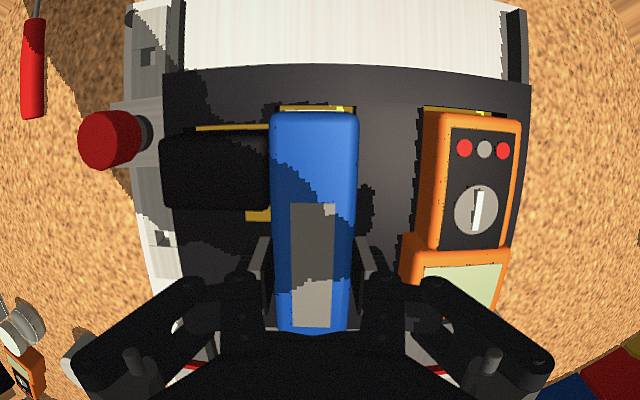

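Request:
arm_command --steps '[[25,[0,0,-0.15],0],[25,[0,0,-0.3],0],[25,[0,0,-0.42],0],[25,[0,0,-0.53],0],[25,[0,0,-0.6],0],[25,[0,0,-0.6],0],[25,[0,0,-0.6],0]]'

```text
time: 21.85
position: [0.5486, 0.1631, 0.0563]
eef_rot: [-178.2, 0.2, 169.7]
wrist_force: [-1.7, 0.9, 9.0]
grip_width: 0.0374
```

Request:
arm_command --steps '[[25,[0,0,-0.08],0],[25,[0,0,-0.12],0],[25,[0,0,-0.12],0]]'

```text
time: 22.1
position: [0.5489, 0.1631, 0.0562]
eef_rot: [-178.2, 0.3, 169.7]
wrist_force: [-9.2, -0.7, 28.0]
grip_width: 0.0379
```

Floor reached: force climbs with no further travel. Release, back off and look.

Request:
arm_command --steps '[[25,[0,0,0.08],0],[62,[0,0,0.08],0],[62,[0,0,0.08],0],[62,[0,0,0.08],0],[62,[0,0,0.5],0],[62,[0,0,1.2],0],[62,[0,0,2.2],0],[62,[0,0,3.3],0],[62,[-0.5,-1.0,4.3],0],[62,[-0.5,-2.0,4.3],0],[62,[-0.5,-3.0,4.3],0],[62,[-0.5,-3.0,4.3],0],[62,[-0.5,-3.0,4.3],0]]'

```text
time: 23.18
position: [0.5324, 0.0712, 0.179]
eef_rot: [-178.1, 0.0, 169.5]
wrist_force: [-0.1, -0.1, 0.5]
grip_width: 0.0532
```

```bash
python3 - <<'E'
from h import *
import pickle
s=readout.sense(); print(s["time"],s["position"],s["eef_rot"],s["grip_width"],s["wrist_force"])
w=cam("wrist"); cv2.imwrite("pics/w21.png",w["color"][:,:,::-1]); w["tcp"]=s["position"]; pickle.dump(w,open("w21.pkl","wb"))
t=cam("top"); crop(t,165,135,325,295,3.7,"t21.png"); sc=cam("scene"); crop(sc,325,145,495,305,4,"s21.png"); pickle.dump((t,sc),open("ts21.pkl","wb"))
E
```

```text
23.1833 [0.53236354 0.07122544 0.17897983] [-1.78100960e+02  5.10012308e-03  1.69495150e+02] 0.05317014694084793 [-0.05133621 -0.09538724  0.45248193]
```

View pics/w21.png

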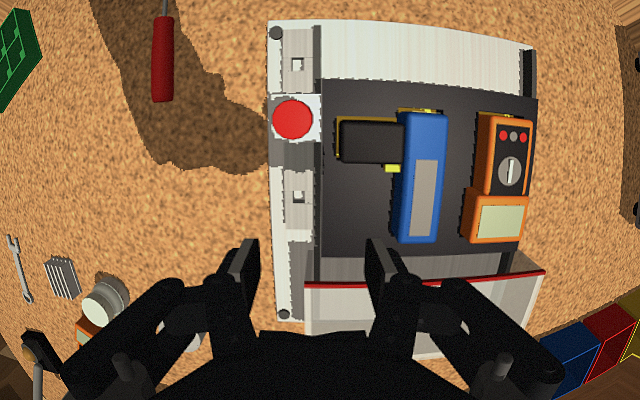

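View pics/s21.png

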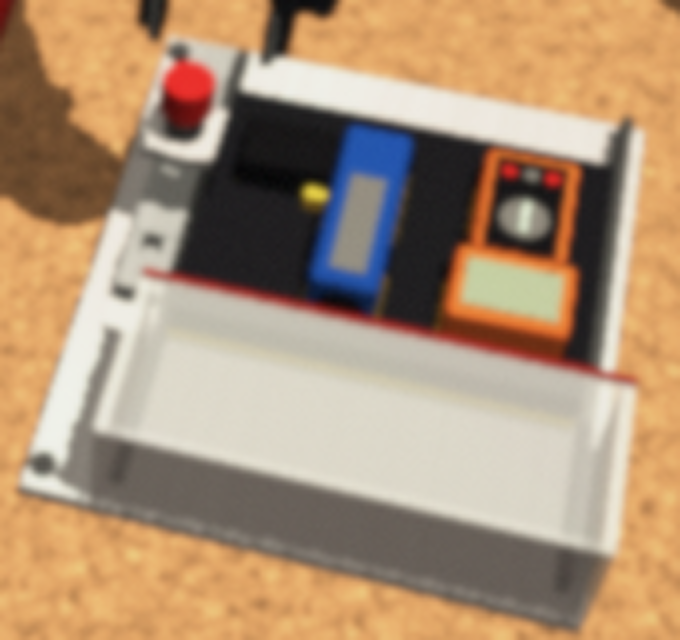

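Both instruments look seated (thermometer (420,175), meter (500,180)), with the knob between the two open holes. Numeric check next.

```bash
python3 - <<'E'
from held import *
from th import barrel
w=pickle.load(open("w21.pkl","rb")); t,sc=pickle.load(open("ts21.pkl","rb"))
a=np.radians(-10.5); ex=np.array([np.cos(a),np.sin(a)]); ey=np.array([-np.sin(a),np.cos(a)]); F=np.c_[ex,ey]
print("eye",w["eye"][:2]@F, "thermo seat", np.array([.5353,.1654])@F)
# screen (grey-brown) panel of thermometer: table vs now
def panel(w,box):
    h=hsv(w); x0,y0,x1,y1=box; m=np.zeros(h.shape[:2],np.uint8); m[y0:y1,x0:x1]=((h[...,1]<70)&(h[...,2]>40)&(h[...,2]<200))[y0:y1,x0:x1]
    n,l,st,ce=cv2.connectedComponentsWithStats(m); i=1+np.argmax(st[1:,4]); c=max(cv2.findContours((l==i).astype(np.uint8),cv2.RETR_EXTERNAL,cv2.CHAIN_APPROX_NONE)[0],key=cv2.contourArea)[:,0]; print(st[i]); return c
def box(w,c,z):
    P=onz(w,c,z,True)[:,:2].astype(np.float32); r=cv2.minAreaRect(P); B=cv2.boxPoints(r); e=[B[1]-B[0],B[2]-B[1]]; L=max(e,key=np.linalg.norm); yaw=np.degrees(np.arctan2(L[1],L[0])); yaw=(yaw+90)%180-90
    return np.array(r[0]),sorted(r[1]),yaw
w14=pickle.load(open("w14.pkl","rb"))
c,s,y=box(w14,panel(w14,(300,150,328,235)),.042); a0=np.radians(-9.5); d=c-[.4757,-.3938]; e0=np.array([np.cos(a0),np.sin(a0)]); n0=np.array([-e0[1],e0[0]]); print("table",s,y,"panel in part",d@e0,d@n0); off=np.array([d@e0,d@n0])
cn=panel(w,(405,150,445,240))
for z in (.066,.068,.072):
    c,s,y=box(w,cn,z); print(z,s,y,"centre err",(c-[.5353,.1654])@F-off)
j,ar=jacks(w,(490,125,540,145)); J=onz(w,j,.068,True); dd=J[1]-J[0]; print("meter sep",np.linalg.norm(dd),"yaw",np.degrees(np.arctan2(dd[1],dd[0]))-90,"err",(J.mean(0)[:2]+ex*.0443+ey*.0004-[.5517,.2525])@F)
h=hsv(w); m=(((h[...,0]<6)|(h[...,0]>174))&(h[...,1]>150)).astype(np.uint8); n,l,st,ce=cv2.connectedComponentsWithStats(m); i=l[120,292]; print("knob wrist",ce[i],onz(w,ce[i],.084,True))
h=hsv(sc); m=(((h[...,0]<6)|(h[...,0]>174))&(h[...,1]>170)&(h[...,2]>80)).astype(np.uint8); n,l,st,ce=cv2.connectedComponentsWithStats(m)
print([(ce[i],st[i,4]) for i in range(1,n) if st[i,4]>60 and 340<ce[i][0]<400])
E
```

```text
eye [0.4381 0.1714] thermo seat [0.4962 0.2602]
[ 302  157   23   74 1579]
table [0.020325230434536934, 0.07052905857563019] -8.955933 panel in part 0.01694197123577551 -0.00020425627619692958
[ 409  159   29   77 1631]
0.066 [0.020630037412047386, 0.07093767821788788] -10.758911 centre err [0.0006 0.0017]
0.068 [0.020469024777412415, 0.0703839436173439] -10.758934 centre err [0.0001 0.001 ]
0.072 [0.020146936178207397, 0.06927645951509476] -10.758934 centre err [-0.0011 -0.0004]
meter sep 0.024113386632686147 yaw -10.261026950743457 err [-0.0001  0.001 ]
knob wrist [291.8442 118.9399] [[0.4654 0.0642 0.084 ]]
[(array([371.7519, 167.6512]), np.int32(129))]
```

All checks agree. Thermometer: about 1 mm off centre, 0.3° yaw, panel size matches full depth. Meter: about 1 mm, 0.2°. Knob: on the loading hole, fully down. The arm is clear, so I'll hand in.

```bash
python3 -c "
from cell import workorder, readout
print(readout.sense()['wrist_force']); print(workorder.sign_off()); print(readout.sense()['time'])"
```

```text
[-0.67515711  0.84909104  0.07190595]
the job is handed in; nothing more can be done
None
the job is handed in; nothing more can be done
```

The job is done and was handed in at about 23 s. I lifted the red knob about 15 mm, drew the tray out 80 mm, and lowered the plunger into the green-collared hole. I then pressed the nearest orange multimeter and the blue thermometer down to their cutout floors and backed the arm off.

**Last checks:**
- **Tray:** the knob in the scene image is within about 1 px of where it should be for an 80 mm slide with the plunger fully down.
- **Meter:** about 1 mm off its seat centre and about 0.2° out of line. Its screen size and the press depth both match full depth.
- **Thermometer:** about 1 mm off centre and about 0.3° out of line, with its panel size matching full depth.
- **Bystanders:** I did not measure the spool, jar and heat sink at the end. The tool travelled well above them and stayed clear of the heat sink when gripping.

**Problems along the way:**
- My first reach hit joint 6's limit, so I flipped the wrist. The tool kept a tilt of about 1.9° for the rest of the job.
- I did not measure how level the parts finally sit.
- The spacing of the meter's jacks came out about 1% larger than on the table, which is within the noise.

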